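# Tighten a port cap with a break-over torque wrench

### The arm

A 6-joint arm with a two-finger parallel gripper is mounted at the origin on a cart in front of the work surface, level with it; the furniture and walls round the work are solid. World frame = base frame: x ahead of the robot, y to its left, z up, the work surface at z = 0. Lengths are in m, angles in rad, forces in N, time in s.
With the tool pointing down it reaches from about 0.25 to 0.8 m from the base axis. Payload 3.9 kg.
Tool frame: the origin (TCP) lies at the very end of the fingers, on their centre line; the grasp point (between the pads) lies 19 mm behind it; z points along the fingers, y is the line along which they close (so a half turn about z gives the same grasp; the last joint's range is limited). The gripper opens to 85 mm and grips with 20 to 120 N. Pads are 22 mm wide; open, the fingers measure 114 mm over their backs; the gripper's body (76 mm by 85 mm) begins 54 mm behind the grasp point. The pads swing forward as they close: fully open they stand 13 mm farther back than shut.
Start: joints at [1.285, 0.26, -0.138, 1.173, 0, 1.571], TCP at [0.148, 0.504, 0.198] pointing down, gripper open.
Joint ranges: [-2.78, 2.78], [-0.83, 1.72], [-1.28, 1.37], [-1.9, 2.12], [-1.57, 1.48], [-3.14, 3.14]. Speed limits (rad/s): [2.57, 2.57, 3.14, 3.14, 3.14, 3.14].

### API

Orientations are given as [roll, pitch, yaw] about the fixed x, y, z axes, in that order (R = Rz(yaw) Ry(pitch) Rx(roll)).
In Python, from rig import ctrl, eyes, order gives the robot as it stands.
- The arm moves only by the tool play_rows, never from a script. Its argument "targets" is a list of rows, each a list of 3 entries, a list of its own where there are three numbers: the shift along the tool's x, y, z each as a share of 30 mm, from -1 to 1, then the turn, a rotation vector about the tool's x, y, z each as a share of 0.12 rad, from -1 to 1, then the opening, from -1 (shut) to 1 (fully open), so that 0 is half open. A call has 1 to 8 rows; each row shifts and turns the commanded pose from where the row before left it, along the tool's axes as they then stand; what a row does not reach is not made up. A row lasts 1/8 s, in which the tool goes at most 62.5 mm and 10.7 degrees, less where a joint would pass 70% of its speed; a pose out of reach is approached as far as the arm can. A call with a number of a shift or a turn outside -1 to 1 is refused whole. A call with a gripper value outside its range is refused whole. The fingers move at their own pace and stop on an object; the grip force is fixed at half the most. Time passes only in rows, so rows that do not move let the fingers close. It gives the time, the measured TCP pose, the force, the opening and the grip force at its end, in the units of the state.
- ctrl.observe(): the state, without advancing time (a new reading comes with each control period).
- eyes.camera(name): name is "side" or "top" or "wrist"; returns (picture, depth): 384x512x3 uint8, blue, green, red; 384x512 float32, m along the optical axis (not along the pixel's ray), 0 where there is no reading.
- eyes.camera_model(name): a dict with "intrinsics" (3x3 intrinsics, pixels), "rvec" (rotation vector, rad) and "tvec" (3), from world to camera coordinates, as OpenCV has them. Camera axes: x right, y down, z forward; pixel columns grow to the right and rows downward; lengths in m; the calibration is good to about 2 mm. The wrist camera is an equidistant fisheye: a pixel r from the principal point sees the ray r / f radians off the axis. A picture is of the moment at which its call begins: read the wrist's pose just before it. camera_model takes no time and is no camera call; for the wrist camera it gives the pose at the moment of the call.
- order.job_done(): hands the job in; it is judged then, once.
The state is a dict: "clock": time; "joint_positions": joint angles; "qvel": joint speeds; "joint_efforts": joint torques, N m; "eef_pos": TCP position; "eef_rot": TCP orientation; "force": force on the tool from outside, world axes, zero at the start; "torque": the same for the moment, N m; "opening": finger opening in m; "gripper_force": force on a finger pad.
Only numpy, scipy, OpenCV 4.12 (cv2) and the standard library are available. Lean on these libraries where they do the work, as an engineer would, in place of code of your own. Each camera call takes 0.05 s, during which the arm holds its last target. There are 200 camera calls.

### The job

Pick up the torque wrench, set its socket fully home on the hex cap of the test box, and swing the handle clockwise (seen from above) until the wrench's break joint gives, then stop at once and let go, so that the joint springs straight and the wrench stays seated on the tightened cap. Do not overtighten: the port under the cap must not twist round in the box, and the things standing about must not be disturbed.

Things in the scene. Friction and masses are not known exactly. Their poses are not given: they have to be found in the camera images.
- wrench: loose break-over torque wrench, about 0.47 kg, lying socket down: hex steel head 28 mm high, 44 mm over its outer flats, with a hex socket below (34 mm across flats, 22 mm deep), then a 13 mm wide shank, then the handle. Origin: on the socket axis, level with the head's underside; x runs along the shank to the handle, z up; flats of head and socket face +-y (and every 60 degrees)
- socket_seat (a point): the ceiling of the wrench's socket, on its axis, 22 mm above the underside: it lies on the cap's top when the socket is fully home. Axes as wrench
- grip_end (a point): point in the middle of the handle's black grip, 155 mm from the socket axis: push here. The grip is 18 mm wide, 20 mm high, from 89 to 179 mm from the socket axis; the point lies 12.5 mm over the head's underside. x along the grip, away from the head. Here the joint gives at 7 to 8.5 N; much nearer the head it takes more force and overtightens
- handle (a joint): break joint of the wrench, upright axis 62 mm from the socket axis: 0 straight, grows as it gives when the handle is pushed clockwise against a tight cap, to a hard stop at 0.14 rad. It stays straight up to 0.65 N m; then it gives while the push stays the same (up to 0.7 N m); springs straight when let go. Pushing on against the stop overtightens
- fixture: pale metal test box fixed to the bench, 104 x 94 mm, lid at 33 mm; the port and its cap stand on the middle of the lid. Origin: centre of the underside, z up
- cap_top (a point): centre of the top of the steel hex cap (32 mm across flats, 24 mm high, edge of the top chamfered 3 mm), 67 mm above the bench; the cap's underside is 10 mm above the lid. Turns with the cap; z up, flats face +-y (and every 60 degrees)
- cap (a joint): turn of the cap on its thread in rad, growing as it is turned clockwise. It runs lightly (0.12 N m) until it comes home at a firm stop somewhere between 0.3 and 0.8 rad after its start, and stays where it is left
- port (a joint): twist in rad of the port with its square flange (40 mm) in the box, 0 at the start. It is held only by a clamp: it slips at 1.8 N m, about 12 N at the end of the grip
- flux_bottle: small brown dropper bottle, 102 mm tall, standing loose; a bystander. Origin: centre of its underside
- n_adapter: small metal coaxial adapter, 31 mm long, lying loose; a bystander. Origin: centre of its underside
- side_cutters: side cutters, 122 mm long, lying loose; a bystander. Origin: centre of their underside
Not all that is in view belongs to the job. What is shaped like the fixture but green is not meant.

How it is judged:
On the way, in this order (a step that is already met when the one before it is completed fails the run):
1. the socket sits fully home on the hex cap (socket ceiling within 5 mm of the cap's top centre, wrench level within 0.12 rad) (distance between socket_seat and cap_top below 0.005 m and angle between wrench's own z axis and vertical below 0.12 rad), for 0.2 s.
2. with the socket on the cap and the cap turned up to its stop (above 0.9 rad), the break joint gives by more than 0.07 rad (distance between socket_seat and cap_top below 0.006 m and value of joint handle above 0.07 rad and value of joint cap above 0.9 rad), for 0.05 s.
At the end, for the whole second after the job is handed in: the wrench rests with its socket on the cap (socket ceiling within 6 mm of the cap's top centre, level within 0.12 rad), its break joint is straight again (under 0.04 rad), and the cap is still tight (turn of the cap above 0.88 rad: not backed off by more than about 0.1 rad) (distance between socket_seat and cap_top below 0.006 m and angle between wrench's own z axis and vertical below 0.12 rad and value of joint handle below 0.04 rad and value of joint cap above 0.88 rad and linear speed of wrench below 0.02 m/s); the robot touches nothing.
It fails at once if the port is twisted more than 0.03 rad in the box (overtightened) (value of joint port above 0.03 rad or value of joint port below -0.03 rad).
It fails at once if a bystander (bottle, adapter, side cutters) is moved more than 20 mm (distance of any of flux_bottle, n_adapter, side_cutters from where it was at the start of the episode above 0.02 m).
It also fails if it takes over 64 s, if anything falls off the work surface, if the arm or the gripper's body presses on something with over 40 N, if the wrist force passes 120 N, or if a joint passes its speed limit or range.

## Working session

There is one attempt and no reset: what is moved stays moved. The work goes in short steps, Python scripts to look and compute and a tool call to move; the robot and the scene stay as the last step left them, time stands still between calls to the robot, and variables do not carry over. Pictures are saved under pics/ and viewed, at most 10 in all, crops included, and the job is handed in when it is done.

Besides the shell and the picture viewer there is one more tool, called after "Request:" in YAML: its name, and indented under it one key for each argument. play_rows: Moves the arm, as the interface text tells. Shift numbers are shares of 30 mm and turn numbers shares of 0.12 rad, none past 1 either way. Its arguments: {"type":"object","properties":{"targets":{"type":"array"}},"required":["targets"]}

```bash
mkdir -p pics; ls
cat > h.py <<'E'
import numpy as np,cv2
from rig import ctrl,eyes,order
from scipy.spatial.transform import Rotation as R
def pts(name,d,m):
    "world points for every pixel (pinhole cams)"
    K=np.array(m["intrinsics"]);v,u=np.mgrid[:d.shape[0],:d.shape[1]]
    c=np.stack([(u-K[0,2])/K[0,0]*d,(v-K[1,2])/K[1,1]*d,d],-1)
    Rm=cv2.Rodrigues(np.array(m["rvec"],float))[0]
    return (c-np.array(m["tvec"]).ravel())@Rm
def plane(uv,m,z):
    "ray of pixels onto height z (pinhole)"
    K=np.array(m["intrinsics"]);Rm=cv2.Rodrigues(np.array(m["rvec"],float))[0]
    uv=np.atleast_2d(np.array(uv,float));c=np.c_[(uv-K[:2,2])/[K[0,0],K[1,1]],np.ones(len(uv))]@Rm
    o=-Rm.T@np.array(m["tvec"],float).ravel()
    return o+c*((z-o[2])/c[:,2])[:,None]
E
python3 - <<'E'
from h import *
s=ctrl.observe();print({k:np.round(v,3) for k,v in s.items()})
ims=[]
for n in("top","side"):
    p,d=eyes.camera(n);m=eyes.camera_model(n);print(n,m)
    np.savez(f"pics/{n}0.npz",p=p,d=d);cv2.imwrite(f"pics/{n}0.png",cv2.resize(p,(800,600)))
E
```

```text
pics
{'clock': np.float64(0.0), 'joint_positions': array([ 1.285,  0.261, -0.139,  1.173, -0.   ,  1.571]), 'qvel': array([ 0.001,  0.001,  0.   ,  0.001,  0.001, -0.001]), 'joint_efforts': array([-1.0000e-03, -4.0568e+01,  2.5392e+01,  1.9000e-02, -0.0000e+00,
        0.0000e+00]), 'eef_pos': array([0.148, 0.503, 0.197]), 'eef_rot': array([-3.14 ,  0.   ,  2.856]), 'force': array([-0.335,  1.029, -0.93 ]), 'torque': array([-0.009, -0.017, -0.049]), 'gripper_force': np.float64(0.0), 'opening': np.float64(0.086)}
top {'intrinsics': array([[409.41073418,   0.        , 245.94921445],
       [  0.        , 409.41073418, 193.08386678],
       [  0.        ,   0.        ,   1.        ]]), 'rvec': array([ 2.22661865, -2.16142505,  0.07977976]), 'tvec': array([-0.06358933,  0.55598131,  1.20228241])}
side {'intrinsics': array([[451.20737744,   0.        , 249.76574226],
       [  0.        , 451.20737744, 188.82720172],
       [  0.        ,   0.        ,   1.        ]]), 'rvec': array([ 2.1818144 , -0.60725101,  0.29108315]), 'tvec': array([-0.49249203,  0.24207129,  1.13430115])}
```

View pics/top0.png

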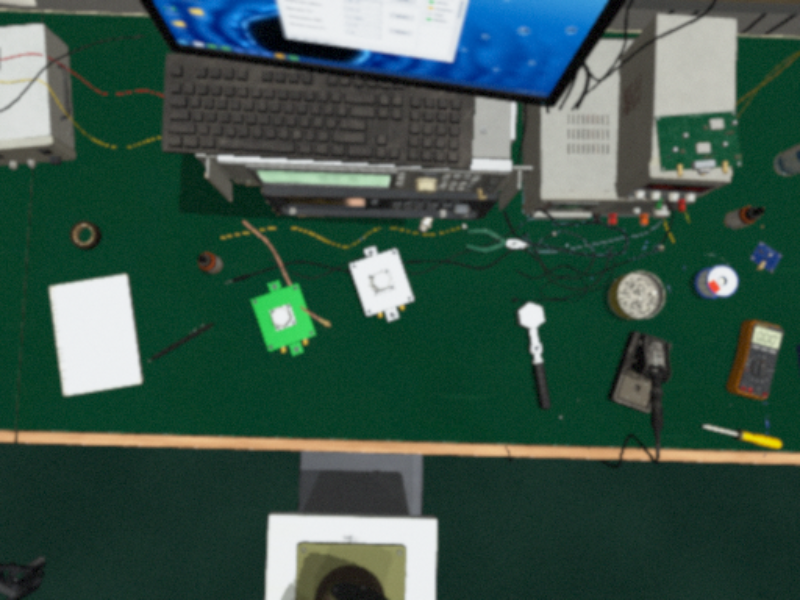

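View pics/side0.png

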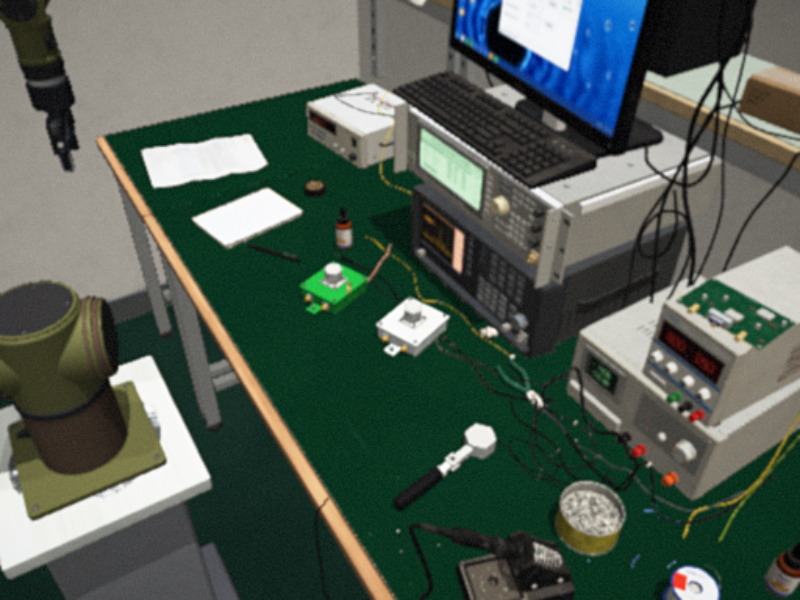

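Top view (800x600): candidates for the box are the white box (381,282) and the green one (283,318), which is a decoy, so I take white. The wrench head is at (531,315) with its grip end at (545,405). The bottle is at (208,262), with another far right at (745,215). The adapter is at (427,224) and the cutters at (495,240). Next I measure these and check with a close crop.

Run:
```python
from h import *
z=np.load("pics/top0.npz");p,d=z["p"],z["d"];m=eyes.camera_model("top");k=1.5625
W=pts("top",d,m)
hsv=cv2.cvtColor(p,cv2.COLOR_BGR2HSV)
def rep(n,u,v):
    u,v=int(u/k),int(v/k);print(n,np.round(np.median(W[v-1:v+2,u-1:u+2].reshape(-1,3),0),3))
for n,u,v in[("cap",381,282),("lid",365,295),("green",283,318),("bottle",208,262),("adapter",427,224),("cutter",515,243),("head",531,315),("shank",536,350),("grip",543,390),("panel",380,205),("psu",600,212)]:rep(n,u,v)
# wrench: height mask on bright
g=(hsv[...,1]<70)&(hsv[...,2]>120)
def comp(mask,x0,x1,y0,y1):
    mm=np.zeros(mask.shape,np.uint8);mm[y0:y1,x0:x1]=mask[y0:y1,x0:x1];return mm
w=comp(g,320,360,185,265)
cs,_=cv2.findContours(w,0,1);
for c in cs:
    if cv2.contourArea(c)>20:
        mo=cv2.moments(c);print("wr",cv2.contourArea(c),mo["m10"]/mo["m00"],mo["m01"]/mo["m00"],cv2.boundingRect(c))
b=comp(g,220,268,150,210);cs,_=cv2.findContours(b,0,1);c=max(cs,key=cv2.contourArea);print("box",cv2.minAreaRect(c))
a=p[185:265,325:365];bb=p[150:210,215:275]
cv2.imwrite("pics/c1.png",np.hstack([cv2.resize(bb,(500,500),interpolation=2),cv2.resize(a,(250,500),interpolation=2)]))
```

```text
cap [ 0.592 -0.037  0.067]
lid [ 0.571 -0.008  0.033]
green [0.521 0.138 0.068]
bottle [0.618 0.276 0.077]
adapter [ 0.711 -0.124  0.018]
cutter [ 0.681 -0.294  0.011]
head [ 0.542 -0.323  0.027]
shank [ 0.474 -0.337  0.021]
grip [ 0.401 -0.349  0.024]
panel [ 0.733 -0.033  0.072]
psu [ 0.737 -0.443  0.059]
wr 320.0 340.8125 208.58125 (332, 193, 17, 40)
box ((244.10301208496094, 180.96432495117188), (49.35735321044922, 33.00182342529297), 70.90650939941406)
```

View pics/c1.png

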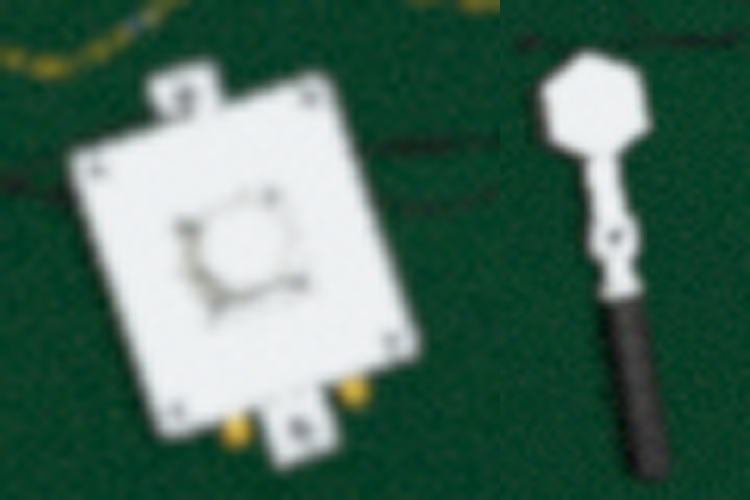

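The crop confirms the white box with the bare hex cap, and the wrench with its black grip towards the robot. I go past the cap first for a close wrist look.

```bash
cat > plan.py <<'E'
import sys,json
from h import *
def plan(pos,yaw,grip,n=None,step=0.028,lead=None):
    "rows from the measured pose to a tool-down pose; prints calls of <=8 rows"
    s=ctrl.observe();p=np.array(s["eef_pos"]);r=R.from_euler("xyz",s["eef_rot"])
    if lead is not None:p=p+lead
    t=R.from_euler("xyz",[np.pi,0,yaw]);rv=(r.inv()*t).as_rotvec()
    D=np.array(pos)-p;n=n or max(1,int(np.ceil(max(np.linalg.norm(D)/step,np.abs(rv).max()/.115))))
    rows=[];c=p.copy()
    for i in range(n):
        a=np.round(r.as_matrix().T@((np.array(pos)-c)/(n-i))/.03,2)
        w=np.round((r.inv()*t).as_rotvec()/(n-i)/.12,2)
        c=c+r.as_matrix()@a*.03;r=r*R.from_rotvec(w*.12)
        rows.append([a.tolist(),w.tolist(),grip])
    for i in range(0,n,8):print(json.dumps(rows[i:i+8]).replace(" ",""))
if __name__=="__main__":
    v=[float(x) for x in sys.argv[1:]];plan(v[:3],v[3],v[4],int(v[5]) if len(v)>5 else None)
E
python3 plan.py 0.46 -0.037 0.24 1.6 1
```

```text
[[[-0.65,-0.62,-0.06],[-0.0,0.0,0.46],1.0],[[-0.69,-0.59,-0.06],[-0.0,0.0,0.45],1.0],[[-0.72,-0.55,-0.06],[-0.0,0.0,0.46],1.0],[[-0.75,-0.51,-0.06],[-0.0,0.0,0.45],1.0],[[-0.77,-0.47,-0.06],[-0.0,0.0,0.46],1.0],[[-0.8,-0.42,-0.06],[-0.0,0.0,0.45],1.0],[[-0.82,-0.38,-0.06],[-0.0,0.0,0.46],1.0],[[-0.84,-0.33,-0.06],[-0.0,0.0,0.45],1.0]]
[[[-0.86,-0.29,-0.06],[-0.0,0.0,0.46],1.0],[[-0.87,-0.24,-0.06],[-0.0,0.0,0.45],1.0],[[-0.88,-0.19,-0.06],[-0.0,0.0,0.46],1.0],[[-0.89,-0.14,-0.06],[-0.0,0.0,0.45],1.0],[[-0.9,-0.1,-0.06],[-0.0,0.0,0.46],1.0],[[-0.9,-0.05,-0.06],[-0.0,0.0,0.45],1.0],[[-0.9,0.0,-0.06],[-0.0,0.0,0.46],1.0],[[-0.9,0.05,-0.06],[-0.0,0.0,0.45],1.0]]
[[[-0.9,0.1,-0.06],[-0.0,0.0,0.46],1.0],[[-0.89,0.15,-0.06],[-0.0,0.0,0.45],1.0],[[-0.88,0.2,-0.06],[-0.0,0.0,0.46],1.0],[[-0.87,0.25,-0.07],[-0.0,0.0,0.45],1.0],[[-0.86,0.3,-0.06],[-0.0,0.0,0.46],1.0],[[-0.84,0.35,-0.07],[-0.0,0.01,0.45],1.0],[[-0.82,0.39,-0.06],[-0.01,0.0,0.46],1.0]]
```

Request:
play_rows:
  targets:
    - [[-0.65,-0.62,-0.06],[0,0,0.46],1]
    - [[-0.69,-0.59,-0.06],[0,0,0.45],1]
    - [[-0.72,-0.55,-0.06],[0,0,0.46],1]
    - [[-0.75,-0.51,-0.06],[0,0,0.45],1]
    - [[-0.77,-0.47,-0.06],[0,0,0.46],1]
    - [[-0.8,-0.42,-0.06],[0,0,0.45],1]
    - [[-0.82,-0.38,-0.06],[0,0,0.46],1]
    - [[-0.84,-0.33,-0.06],[0,0,0.45],1]

```text
clock: 1.1
eef_pos: [0.2566, 0.3148, 0.212]
eef_rot: [-3.141, 0.0, 2.417]
force: [-0.6, -0.5, -0.7]
opening: 0.0856
gripper_force: 0.0
```

Request:
play_rows:
  targets:
    - [[-0.86,-0.29,-0.06],[0,0,0.46],1]
    - [[-0.87,-0.24,-0.06],[0,0,0.45],1]
    - [[-0.88,-0.19,-0.06],[0,0,0.46],1]
    - [[-0.89,-0.14,-0.06],[0,0,0.45],1]
    - [[-0.9,-0.1,-0.06],[0,0,0.46],1]
    - [[-0.9,-0.05,-0.06],[0,0,0.45],1]
    - [[-0.9,0,-0.06],[0,0,0.46],1]
    - [[-0.9,0.05,-0.06],[0,0,0.45],1]

```text
clock: 2.1
eef_pos: [0.3646, 0.1272, 0.2264]
eef_rot: [-3.141, -0.0, 1.98]
force: [0.2, -0.2, 0.6]
opening: 0.0852
gripper_force: 0.0
```

Request:
play_rows:
  targets:
    - [[-0.9,0.1,-0.06],[0,0,0.46],1]
    - [[-0.89,0.15,-0.06],[0,0,0.45],1]
    - [[-0.88,0.2,-0.06],[0,0,0.46],1]
    - [[-0.87,0.25,-0.07],[0,0,0.45],1]
    - [[-0.86,0.3,-0.06],[0,0,0.46],1]
    - [[-0.84,0.35,-0.07],[0,0,0.45],1]
    - [[-0.82,0.39,-0.06],[0,0,0.46],1]
    - [[0,0,0],[0,0,0],1]

```text
clock: 3.1
eef_pos: [0.4608, -0.0375, 0.2394]
eef_rot: [-3.141, 0.0, 1.597]
force: [0.3, 1.1, -0.2]
opening: 0.0851
gripper_force: 0.0
```

Run:
```python
from h import *
s=ctrl.observe();print(s["eef_pos"],s["eef_rot"])
m=eyes.camera_model("wrist");p,d=eyes.camera("wrist");print(m)
Rm=cv2.Rodrigues(np.array(m["rvec"]))[0];print("cam",-Rm.T@m["tvec"])
np.savez("pics/w1.npz",p=p,d=d,rvec=m["rvec"],tvec=m["tvec"],K=m["intrinsics"]);cv2.imwrite("pics/w1.png",cv2.resize(p,(800,600)))
```

```text
[ 0.4608022  -0.03747187  0.23944836] [-3.14108659e+00  2.05847306e-05  1.59717334e+00]
{'intrinsics': array([[297.31863964,   0.        , 254.715562  ],
       [  0.        , 297.31863964, 192.07129774],
       [  0.        ,   0.        ,   1.        ]]), 'rvec': array([-2.83261807, -0.03705322, -0.00496716]), 'tvec': array([-0.45794911, -0.09917826,  0.40499077])}
cam [0.45727737 0.04050979 0.41572539]
```

View pics/w1.png

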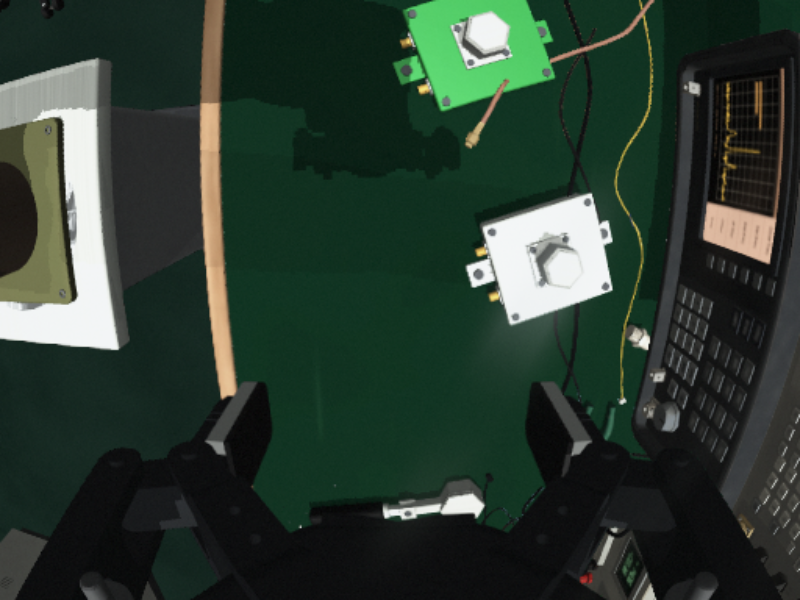

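The wrist view shows the white box with cap at (563,268) with clear hex edges, the green decoy at the top, and the wrench at the bottom (460,500). Now I compute the cap's hex angle.

```bash
cat >> h.py <<'E'
def fray(uv,m):
    "fisheye pixels -> world origin, unit rays"
    K=np.array(m["intrinsics"] if "intrinsics" in m else m["K"]);Rm=cv2.Rodrigues(np.array(m["rvec"],float))[0]
    q=(np.asarray(uv,float)-K[:2,2])/K[0,0];th=np.linalg.norm(q,axis=-1,keepdims=True)
    c=np.concatenate([q*np.sinc(th/np.pi),np.cos(th)],-1)   # sin(th)/th*q
    return -Rm.T@np.array(m["tvec"],float).ravel(),c,Rm
def fplane(uv,m,z):
    o,c,Rm=fray(uv,m);w=c@Rm;return o+w*((z-o[2])/w[...,2])[...,None]
def fpts(d,m):
    v,u=np.mgrid[:d.shape[0],:d.shape[1]];o,c,Rm=fray(np.stack([u,v],-1),m)
    return o+(c/c[...,2:]*d[...,None])@Rm
def hexfit(P):
    "centre and flat-normal angle (mod 60deg) of hex from its outline pts, by widths of the hull"
    h=cv2.convexHull(np.float32(P[:,:2]))[:,0];a=np.radians(np.arange(0,60,.5));best=[]
    for t in a:
        w=[np.ptp(h@[np.cos(t+k*np.pi/3),np.sin(t+k*np.pi/3)]) for k in range(3)];best.append(sum(w))
    t=a[int(np.argmin(best))];N=np.array([[np.cos(t+k*np.pi/3),np.sin(t+k*np.pi/3)] for k in range(3)])
    mid=[(np.max(h@n)+np.min(h@n))/2 for n in N];c=np.linalg.lstsq(N,mid,rcond=None)[0]
    return c,t,[float(np.ptp(h@n)) for n in N]
E
python3 - <<'E'
from h import *
z=np.load("pics/w1.npz");p,d=z["p"],z["d"];W=fpts(d,z)
for n,u,v in[("cap",563,268),("lid",505,250),("head",465,500)]:
    u,v=int(u/1.5625),int(v/1.5625);print(n,W[v,u].round(4))
k=(np.hypot(W[...,0]-.592,W[...,1]+.037)<.04)&(abs(W[...,2]-.067)<.004)
v,u=np.nonzero(k);P=fplane(np.c_[u,v],z,.067)
c,t,w=hexfit(P);print("cap",k.sum(),c,np.degrees(t),w)
k=(abs(W[...,0]-.592)<.09)&(abs(W[...,1]+.037)<.08)&(abs(W[...,2]-.033)<.006)
v,u=np.nonzero(k);P=fplane(np.c_[u,v],z,.033);print("box",cv2.minAreaRect(np.float32(P[:,:2])))
E
```

```text
cap [ 0.591  -0.039   0.0686]
lid [ 0.5501 -0.0343  0.0329]
head [ 0.5392 -0.3124  0.0284]
cap 500 [ 0.59215298 -0.03959204] 23.0 [0.032483769444083155, 0.03232212234112897, 0.03222108287757175]
box ((0.5924094319343567, -0.04031234234571457), (0.10434231162071228, 0.09531915187835693), 20.70445442199707)
```

Cap centre is (0.592,-0.040), with flat normals at 23° mod 60. I choose a seated handle yaw of -127° (tool yaw 53°), which sweeps clear towards the robot. Now to the wrench.

```bash
python3 plan.py 0.53 -0.318 0.16 0.18 1
```

```text
[[[-0.73,0.16,0.2],[-0.0,0.0,0.91],1.0],[[-0.7,0.24,0.2],[-0.0,0.0,0.91],1.0],[[-0.67,0.31,0.2],[-0.0,0.0,0.91],1.0],[[-0.64,0.38,0.2],[-0.0,0.0,0.91],1.0],[[-0.59,0.45,0.2],[-0.0,0.0,0.91],1.0],[[-0.54,0.51,0.2],[-0.0,0.0,0.91],1.0],[[-0.48,0.57,0.21],[-0.0,0.0,0.91],1.0],[[-0.41,0.62,0.2],[-0.0,0.0,0.91],1.0]]
[[[-0.34,0.66,0.21],[-0.0,0.0,0.91],1.0],[[-0.27,0.69,0.2],[-0.0,0.0,0.91],1.0],[[-0.19,0.72,0.21],[-0.0,0.0,0.91],1.0],[[-0.11,0.74,0.2],[-0.0,0.0,0.91],1.0],[[-0.04,0.75,0.21],[-0.01,0.01,0.9],1.0]]
```

Request:
play_rows:
  targets:
    - [[-0.73,0.16,0.2],[0,0,0.91],1]
    - [[-0.7,0.24,0.2],[0,0,0.91],1]
    - [[-0.67,0.31,0.2],[0,0,0.91],1]
    - [[-0.64,0.38,0.2],[0,0,0.91],1]
    - [[-0.59,0.45,0.2],[0,0,0.91],1]
    - [[-0.54,0.51,0.2],[0,0,0.91],1]
    - [[-0.48,0.57,0.21],[0,0,0.91],1]
    - [[-0.41,0.62,0.2],[0,0,0.91],1]

```text
clock: 4.15
eef_pos: [0.5029, -0.2086, 0.1912]
eef_rot: [-3.14, 0.0, 0.724]
force: [0.0, -0.8, 0.7]
opening: 0.0854
gripper_force: 0.0
```

Request:
play_rows:
  targets:
    - [[-0.34,0.66,0.21],[0,0,0.91],1]
    - [[-0.27,0.69,0.2],[0,0,0.91],1]
    - [[-0.19,0.72,0.21],[0,0,0.91],1]
    - [[-0.11,0.74,0.2],[0,0,0.91],1]
    - [[-0.04,0.75,0.21],[0,0,0.9],1]
    - [[0,0,0],[0,0,0],1]

```text
clock: 4.9
eef_pos: [0.5303, -0.3175, 0.1597]
eef_rot: [-3.14, 0.001, 0.182]
force: [-0.3, 0.1, -0.4]
opening: 0.0855
gripper_force: 0.0
```

Run:
```python
from h import *
s=ctrl.observe();print(s["eef_pos"],s["eef_rot"])
m=eyes.camera_model("wrist");p,d=eyes.camera("wrist")
np.savez("pics/w2.npz",p=p,d=d,rvec=m["rvec"],tvec=m["tvec"],K=m["intrinsics"]);cv2.imwrite("pics/w2.png",cv2.resize(p,(800,600)))
W=fpts(d,m)
k=(np.hypot(W[...,0]-.541,W[...,1]+.32)<.04)&(abs(W[...,2]-.028)<.004)
n,l=cv2.connectedComponents(k.astype(np.uint8));b=1+np.argmax([(l==i).sum() for i in range(1,n)])
v,u=np.nonzero(l==b);P=fplane(np.c_[u,v],m,.028);c,t,w=hexfit(P);print("head",len(P),c,np.degrees(t),w)
k=(p.max(2)<60)&(W[...,2]>.014)&(W[...,2]<.03)&(np.hypot(W[...,0]-.541,W[...,1]+.32)<.19)
v,u=np.nonzero(k);print("grip",len(v));
if len(v)>50:
    P=fplane(np.c_[u,v],m,.0225);print(cv2.minAreaRect(np.float32(P[:,:2])))
```

```text
[ 0.53027494 -0.31746638  0.15969949] [-3.14010786e+00  1.22895176e-03  1.81665894e-01]
head 1462 [ 0.53865869 -0.32670345] 40.0 [0.04447381572255238, 0.04346657911822133, 0.04460686753033838]
grip 1810
((0.558018147945404, -0.3891390264034271), (0.3467434048652649, 0.19747009873390198), 18.90827178955078)
```

View pics/w2.png

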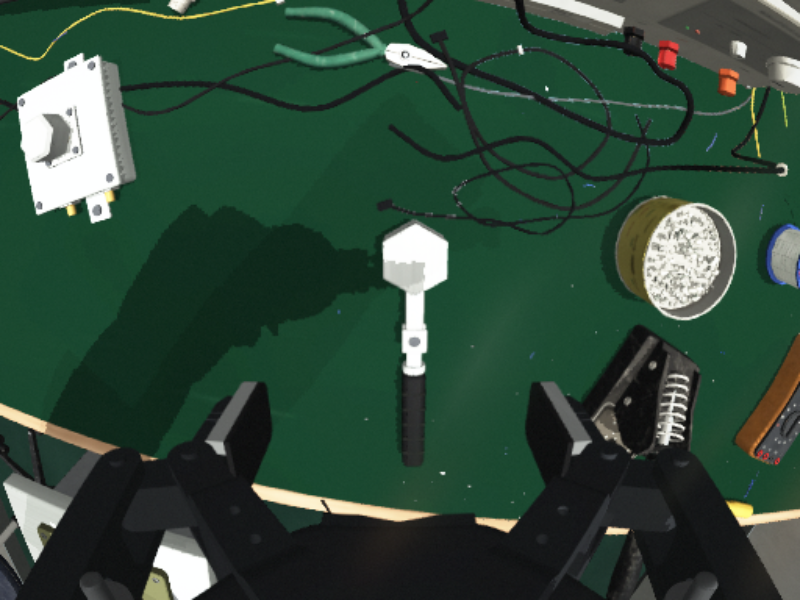

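Wrist view: head at (415,257) with its shank going down to the grip at (413,420), clear on both sides. Head is at (0.5387,-0.3267), tool yaw 0.175. I descend and grip the head flats.

```bash
python3 plan.py 0.5387 -0.3267 0.006 0.1745 1 6
```

```text
[[[0.04,0.06,0.86],[-0.0,0.0,0.01],1.0],[[0.04,0.07,0.85],[-0.0,0.0,0.01],1.0],[[0.04,0.06,0.86],[-0.0,0.0,0.01],1.0],[[0.04,0.07,0.85],[-0.01,0.0,0.01],1.0],[[0.03,0.06,0.86],[-0.0,0.0,0.01],1.0],[[0.04,0.07,0.86],[-0.01,0.01,0.02],1.0]]
```

Request:
play_rows:
  targets:
    - [[0.04,0.06,0.86],[0,0,0.01],1]
    - [[0.04,0.07,0.85],[0,0,0.01],1]
    - [[0.04,0.06,0.86],[0,0,0.01],1]
    - [[0.04,0.07,0.85],[0,0,0.01],1]
    - [[0.03,0.06,0.86],[0,0,0.01],1]
    - [[0.04,0.07,0.84],[-0.01,0.01,0.02],1]
    - [[0,0,0],[0,0,0],1]

```text
clock: 5.82
eef_pos: [0.5375, -0.3256, 0.0056]
eef_rot: [-3.139, 0.002, 0.175]
force: [1.1, -0.0, -0.3]
opening: 0.086
gripper_force: 0.0
```

Request:
play_rows:
  targets:
    - [[0,0,0],[0,0,0],-1]
    - [[0,0,0],[0,0,0],-1]
    - [[0,0,0],[0,0,0],-1]
    - [[0,0,0],[0,0,0],-1]
    - [[0,0,0],[0,0,0],-1]
    - [[0,0,0],[0,0,0],-1]
    - [[0,0,0],[0,0,0],-1]
    - [[0,0,0],[0,0,0],-1]

```text
clock: 6.82
eef_pos: [0.5394, -0.3281, 0.007]
eef_rot: [3.14, -0.001, 0.173]
force: [-1.1, -0.2, -0.3]
opening: -0.0003
gripper_force: 0.0
```

The fingers shut completely, so the head was missed. I lift and look.

Request:
play_rows:
  targets:
    - [[0,0,-0.8],[0,0,0],-1]
    - [[0,0,-0.8],[0,0,0],-1]
    - [[0,0,-0.8],[0,0,0],-1]
    - [[0,0,-0.8],[0,0,0],-1]
    - [[0,0,0],[0,0,0],-1]

```text
clock: 7.45
eef_pos: [0.5409, -0.329, 0.1051]
eef_rot: [3.137, -0.005, 0.173]
force: [0.6, -0.6, 0.1]
opening: -0.0003
gripper_force: 0.0
```

```bash
cat > look.py <<'E'
from h import *
import sys
s=ctrl.observe();print(s["clock"],s["eef_pos"].round(4),s["eef_rot"].round(3),s["opening"])
m=eyes.camera_model("wrist");p,d=eyes.camera("wrist");n=sys.argv[1]
np.savez(f"pics/{n}.npz",p=p,d=d,rvec=m["rvec"],tvec=m["tvec"],K=m["intrinsics"]);cv2.imwrite(f"pics/{n}.png",cv2.resize(p,(800,600)))
E
python3 look.py w3
```

```text
7.45 [ 0.5409 -0.329   0.1051] [ 3.137 -0.005  0.173] -0.0002992916545306788
```

View pics/w3.png

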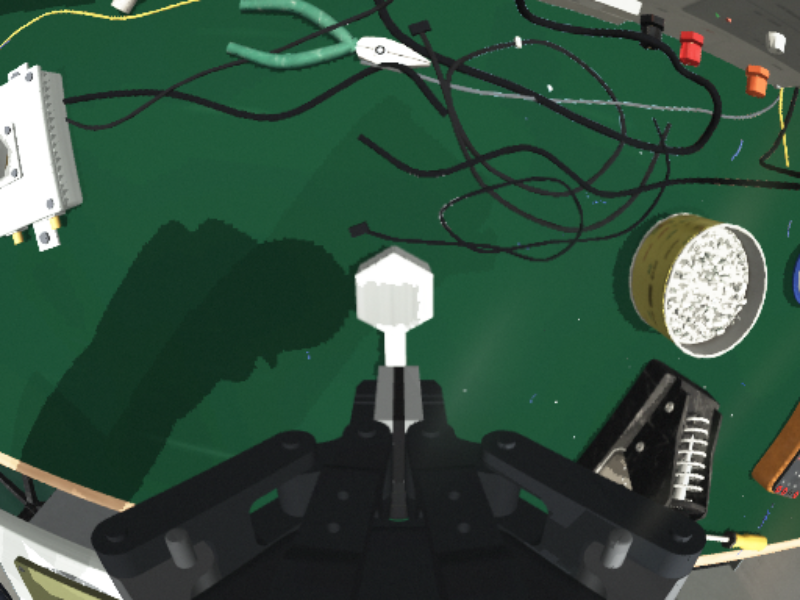

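Run:
```python
from h import *
z=np.load("pics/w3.npz");p,d=z["p"],z["d"];W=fpts(d,z)
k=(np.hypot(W[...,0]-.541,W[...,1]+.32)<.05)&(abs(W[...,2]-.028)<.005)
n,l=cv2.connectedComponents(k.astype(np.uint8));b=1+np.argmax([(l==i).sum() for i in range(1,n)])
v,u=np.nonzero(l==b);P=fplane(np.c_[u,v],z,.028);c,t,w=hexfit(P);print("head",len(P),c,np.degrees(t),w,u.mean()*1.56,v.mean()*1.56)
for U,V in[(398,372),(398,400),(398,430),(390,290),(410,290),(395,350),(300,430)]:
    print(U,V,W[int(V/1.5625),int(U/1.5625)].round(4))
def proj(X):
    Rm=cv2.Rodrigues(z["rvec"])[0];c=Rm@np.array(X)+z["tvec"];th=np.arctan2(np.hypot(*c[:2]),c[2]);return (z["K"][:2,2]+z["K"][0,0]*th*c[:2]/np.hypot(*c[:2]))*1.5625
e=[.5409,-.329,.1051];print("tcp px",proj(e),"under",proj([.5409,-.329,.028]))
```

```text
head 2037 [ 0.53880058 -0.32643389] 41.0 [0.0446626825392519, 0.04364216332049259, 0.0447851263739002] 392.8312812960236 294.33301914580267
398 372 [ 0.55   -0.3264  0.1479]
398 400 [ 0.5493 -0.3264  0.1649]
398 430 [ 0.546  -0.327   0.1756]
390 290 [ 0.5425 -0.3234  0.0285]
410 290 [ 0.5446 -0.3347  0.0291]
395 350 [ 0.502  -0.333   0.0193]
300 430 [ 0.4194 -0.2779  0.0014]
tcp px [399.21960339 346.33944038] under [398.2881342  293.11201987]
```

Run:
```python
from h import *
z=np.load("pics/w3.npz");p,d=z["p"],z["d"];W=fpts(d,z)
for V in range(346,400,4): print(V,[ (W[int(V/1.5625),int(U/1.5625)].round(3)).tolist() for U in (385,398,412)], p[int(V/1.5625),int(385/1.5625)])
z=np.load("pics/w2.npz");W=fpts(z["d"],z)
print("open",[ (U,V,W[int(V/1.5625),int(U/1.5625)].round(3).tolist()) for U,V in((250,386),(262,390),(240,400),(550,390),(535,386),(260,420),(545,410))])
```

```text
346 [[0.504, -0.327, 0.02], [0.506, -0.334, 0.02], [0.499, -0.345, -0.0]] [226 231 229]
350 [[0.501, -0.327, 0.02], [0.503, -0.335, 0.02], [0.495, -0.346, -0.0]] [211 217 215]
354 [[0.499, -0.328, 0.019], [0.5, -0.335, 0.02], [0.493, -0.346, -0.0]] [179 189 180]
358 [[0.496, -0.328, 0.019], [0.497, -0.336, 0.02], [0.49, -0.347, 0.0]] [150 162 146]
362 [[0.493, -0.329, 0.018], [0.496, -0.336, 0.021], [0.488, -0.347, 0.001]] [142 153 140]
366 [[0.549, -0.322, 0.143], [0.55, -0.326, 0.143], [0.551, -0.331, 0.144]] [110 116 110]
370 [[0.549, -0.322, 0.146], [0.55, -0.326, 0.145], [0.551, -0.331, 0.145]] [115 117 115]
374 [[0.549, -0.322, 0.148], [0.55, -0.326, 0.149], [0.551, -0.331, 0.149]] [115 116 114]
378 [[0.549, -0.323, 0.151], [0.55, -0.326, 0.151], [0.55, -0.331, 0.151]] [114 117 114]
382 [[0.55, -0.323, 0.155], [0.549, -0.326, 0.153], [0.55, -0.331, 0.153]] [116 118 115]
386 [[0.55, -0.323, 0.159], [0.55, -0.326, 0.158], [0.55, -0.331, 0.157]] [116 118 115]
390 [[0.549, -0.323, 0.16], [0.55, -0.326, 0.159], [0.551, -0.33, 0.159]] [116 118 116]
394 [[0.549, -0.323, 0.163], [0.549, -0.326, 0.161], [0.551, -0.33, 0.162]] [116 118 115]
398 [[0.549, -0.323, 0.164], [0.55, -0.326, 0.164], [0.55, -0.33, 0.164]] [116 118 116]
open [(250, 386, [0.531, -0.27, 0.214]), (262, 390, [0.53, -0.273, 0.212]), (240, 400, [0.531, -0.269, 0.222]), (550, 390, [0.548, -0.361, 0.216]), (535, 386, [0.546, -0.358, 0.21]), (260, 420, [0.523, -0.275, 0.218]), (545, 410, [0.544, -0.358, 0.223])]
```

The head has not moved. The depth shows the real fingertip 37 mm above the reported TCP when shut, so the fingers closed over the head. I account for this offset (reported z = tip z − 0.037), reopen and go lower.

```bash
python3 plan.py 0.5395 -0.3275 -0.02 0.18 1 6
```

```text
[[[-0.0,-0.01,0.69],[0.0,-0.0,-0.01],1.0],[[-0.0,-0.01,0.69],[0.0,-0.0,-0.01],1.0],[[-0.0,-0.01,0.68],[0.01,-0.01,-0.01],1.0],[[-0.01,-0.0,0.69],[0.0,-0.0,-0.01],1.0],[[-0.0,-0.0,0.68],[0.01,-0.01,-0.01],1.0],[[-0.01,-0.01,0.69],[0.0,-0.0,-0.01],1.0]]
```

Request:
play_rows:
  targets:
    - [[0,0,0],[0,0,0],1]
    - [[0,0,0],[0,0,0],1]
    - [[0,0,0.69],[0,0,0],1]
    - [[0,0,0.69],[0,0,0],1]
    - [[0,0,0.68],[0.01,-0.01,-0.01],1]
    - [[0,0,0],[0,0,0],1]
    - [[0,0,0],[0,0,0],1]

```text
clock: 8.38
eef_pos: [0.5395, -0.3282, 0.0415]
eef_rot: [3.142, -0.0, 0.174]
force: [0.1, 0.6, 0.6]
opening: 0.0853
gripper_force: 0.0
```

```bash
python3 plan.py 0.5395 -0.3275 -0.036 0.18 1 6
```

```text
[[[0.0,-0.0,0.43],[0.0,-0.0,-0.01],1.0],[[0.0,-0.0,0.43],[0.0,-0.0,-0.01],1.0],[[0.0,-0.01,0.43],[0.0,-0.0,-0.01],1.0],[[0.0,-0.0,0.43],[0.0,-0.0,-0.01],1.0],[[0.0,-0.01,0.43],[0.0,-0.0,-0.01],1.0],[[0.0,-0.0,0.43],[0.0,-0.0,-0.0],1.0]]
```

Request:
play_rows:
  targets:
    - [[0,0,0.43],[0,0,-0.01],1]
    - [[0,0,0.43],[0,0,-0.01],1]
    - [[0,0,0.43],[0,0,-0.01],1]
    - [[0,0,0.43],[0,0,-0.01],1]
    - [[0,0,0.43],[0,0,-0.01],1]
    - [[0,0,0.43],[0,0,0],1]
    - [[0,0,0],[0,0,0],1]

```text
clock: 9.25
eef_pos: [0.5383, -0.3274, -0.0376]
eef_rot: [-3.14, 0.002, 0.18]
force: [-0.3, -0.5, -1.0]
opening: 0.0853
gripper_force: 0.0
```

Request:
play_rows:
  targets:
    - [[0,0,0],[0,0,0],-1]
    - [[0,0,0],[0,0,0],-1]
    - [[0,0,0],[0,0,0],-1]
    - [[0,0,0],[0,0,0],-1]
    - [[0,0,0],[0,0,0],-1]
    - [[0,0,0],[0,0,0],-1]

```text
clock: 10.0
eef_pos: [0.54, -0.3282, -0.0351]
eef_rot: [3.141, -0.001, 0.18]
force: [-2.3, 1.8, 4.1]
opening: 0.0427
gripper_force: 65.6
```

Request:
play_rows:
  targets:
    - [[0,0,-0.3],[0,0,0],-1]
    - [[0,0,-0.7],[0,0,0],-1]
    - [[0,0,-0.9],[0,0,0],-1]
    - [[0,0,-0.9],[0,0,0],-1]
    - [[0,0,-0.9],[0,0,0],-1]
    - [[0,0,-0.6],[0,0,0],-1]
    - [[0,0,0],[0,0,0],-1]

```text
clock: 10.88
eef_pos: [0.5399, -0.3287, 0.0939]
eef_rot: [3.14, -0.001, 0.18]
force: [-0.6, 0.5, -5.2]
opening: 0.0429
gripper_force: 62.5
```

```bash
python3 look.py w4
python3 - <<'E'
from h import *
z=np.load("pics/w4.npz");p,d=z["p"],z["d"];W=fpts(d,z)
for V in range(230,480,12):
    u=int(398/1.5625);print(V,W[int(V/1.5625),u].round(4),p[int(V/1.5625),u])
E
```

```text
10.875 [ 0.5399 -0.3287  0.0939] [ 3.14e+00 -1.00e-03  1.80e-01] 0.04288171109470387
230 [ 0.5729 -0.3216  0.001 ] [64 95 36]
242 [ 0.5668 -0.3227  0.0027] [43 41 38]
254 [ 5.589e-01 -3.242e-01 -1.000e-04] [64 93 36]
266 [ 5.514e-01 -3.255e-01 -2.000e-04] [62 94 35]
278 [ 0.545  -0.3267  0.001 ] [41 59 25]
290 [ 0.5369 -0.3281 -0.0006] [43 60 27]
302 [ 5.294e-01 -3.295e-01  5.000e-04] [40 58 22]
314 [ 0.5228 -0.3307  0.0015] [40 59 23]
326 [ 0.5628 -0.3235  0.1308] [136 145 131]
338 [ 0.6146 -0.3143  0.2702] [157 164 160]
350 [ 0.5635 -0.3234  0.1524] [143 148 145]
362 [ 0.5627 -0.3236  0.1578] [251 252 251]
374 [ 0.559  -0.3242  0.1577] [236 240 238]
386 [ 0.5552 -0.3249  0.1577] [234 239 237]
398 [ 0.5524 -0.3254  0.1588] [234 238 237]
410 [ 0.547  -0.3264  0.1563] [234 238 236]
422 [ 0.5438 -0.327   0.1578] [234 238 236]
434 [ 0.5396 -0.3277  0.1571] [233 237 235]
446 [ 0.5352 -0.3285  0.1572] [232 236 234]
458 [ 0.5304 -0.3294  0.1569] [231 236 234]
470 [ 0.5266 -0.3301  0.1575] [233 236 234]
```

View pics/w4.png

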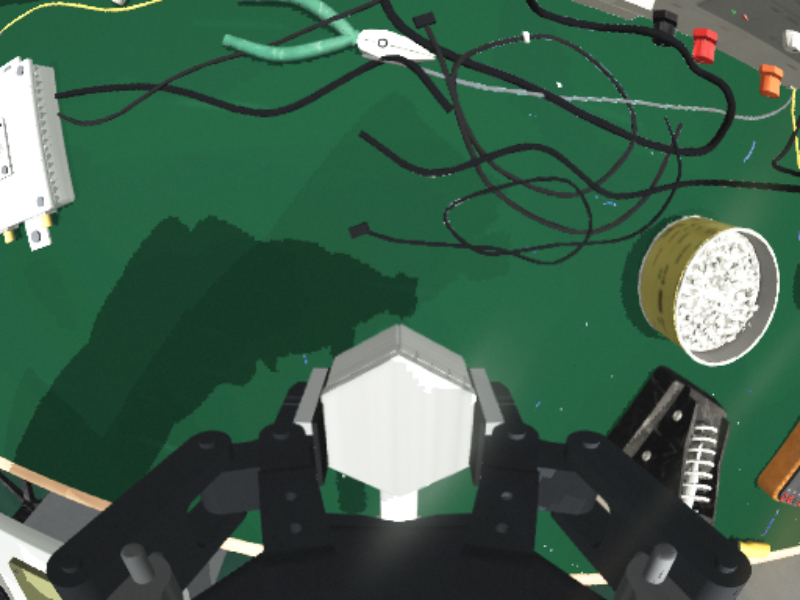

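The wrench is gripped and level: the head's top face at (398,430) reads z=0.157 from front to back. Now I measure the head centre relative to the TCP and plan the move to the cap.

```bash
python3 - <<'E'
from h import *
z=np.load("pics/w4.npz");p,d=z["p"],z["d"];W=fpts(d,z)
k=(np.hypot(W[...,0]-.5395,W[...,1]+.328)<.03)&(abs(W[...,2]-.1575)<.005)&(p.min(2)>190)
v,u=np.nonzero(k);P=fplane(np.c_[u,v],z,.1575);c,t,w=hexfit(P);print("head",len(P),c,np.degrees(t),w)
E
python3 plan.py 0.592 -0.0397 0.08 0.925 -1
```

```text
head 6396 [ 0.53989696 -0.32811261] 40.5 [0.043511597672741265, 0.042962219626915266, 0.04367831268471012]
[[[0.31,-0.83,0.04],[-0.0,0.0,-0.56],-1.0],[[0.37,-0.81,0.04],[-0.0,0.0,-0.57],-1.0],[[0.42,-0.78,0.04],[-0.0,0.0,-0.56],-1.0],[[0.48,-0.75,0.04],[-0.0,0.0,-0.57],-1.0],[[0.53,-0.72,0.04],[-0.0,0.0,-0.56],-1.0],[[0.57,-0.68,0.04],[-0.0,0.0,-0.57],-1.0],[[0.62,-0.64,0.04],[-0.0,0.0,-0.56],-1.0],[[0.66,-0.6,0.03],[-0.0,0.0,-0.57],-1.0]]
[[[0.7,-0.55,0.04],[-0.0,0.0,-0.56],-1.0],[[0.73,-0.5,0.03],[-0.0,0.0,-0.57],-1.0],[[0.76,-0.45,0.04],[-0.0,0.0,-0.56],-1.0]]
```

Request:
play_rows:
  targets:
    - [[0.31,-0.83,0.04],[0,0,-0.56],-1]
    - [[0.37,-0.81,0.04],[0,0,-0.57],-1]
    - [[0.42,-0.78,0.04],[0,0,-0.56],-1]
    - [[0.48,-0.75,0.04],[0,0,-0.57],-1]
    - [[0.53,-0.72,0.04],[0,0,-0.56],-1]
    - [[0.57,-0.68,0.04],[0,0,-0.57],-1]
    - [[0.62,-0.64,0.04],[0,0,-0.56],-1]
    - [[0.66,-0.6,0.03],[0,0,-0.57],-1]

```text
clock: 11.92
eef_pos: [0.5763, -0.117, 0.0816]
eef_rot: [-3.139, 0.002, 0.724]
force: [-0.4, 1.1, -4.4]
opening: 0.0431
gripper_force: 62.5
```

Request:
play_rows:
  targets:
    - [[0.7,-0.55,0.04],[0,0,-0.56],-1]
    - [[0.73,-0.5,0.03],[0,0,-0.57],-1]
    - [[0.76,-0.45,0.04],[0,0,-0.56],-1]
    - [[0,0,0],[0,0,0],-1]
    - [[0,0,0],[0,0,0],-1]

```text
clock: 12.55
eef_pos: [0.591, -0.0398, 0.079]
eef_rot: [-3.14, 0.002, 0.925]
force: [-1.2, -0.7, -5.5]
opening: 0.043
gripper_force: 62.6
```

```bash
python3 - <<'E'
from h import *
m=eyes.camera_model("wrist")
P=[];
for i in range(3):
    s=ctrl.observe();m=eyes.camera_model("wrist");p,d=eyes.camera("wrist");print(s["eef_pos"].round(4),s["eef_rot"].round(3));W=fpts(d,m)
    k=(np.hypot(W[...,0]-.592,W[...,1]+.04)<.03)&(abs(W[...,2]-.1435)<.006)&(p.min(2)>150)
    v,u=np.nonzero(k);print(len(v),W[k][:,2].mean());c,t,w=hexfit(fplane(np.c_[u,v],m,.1435));print("head",c,np.degrees(t),w)
E
python3 plan.py 0.5922 -0.0398 0.035 0.925 -1 4
```

```text
[ 0.591  -0.0398  0.079 ] [-3.14e+00  2.00e-03  9.25e-01]
6363 0.14233819068970305
head [ 0.59081183 -0.03783873] 23.0 [0.04319332541746934, 0.04312184815779805, 0.04226581792170642]
[ 0.5913 -0.0401  0.0793] [-3.14e+00  2.00e-03  9.24e-01]
6377 0.1426383066477753
head [ 0.59097036 -0.03837793] 23.0 [0.04330886679024115, 0.04326994203927658, 0.04271251041565166]
[ 0.5915 -0.0403  0.0796] [-3.141e+00  1.000e-03  9.240e-01]
6381 0.1429193488520148
head [ 0.59104017 -0.03871748] 23.0 [0.04346737573780435, 0.04337297293623703, 0.04282293119740349]
[[[0.01,0.0,0.37],[-0.0,0.0,-0.0],-1.0],[[0.01,0.0,0.37],[-0.0,0.0,-0.0],-1.0],[[0.0,0.0,0.38],[-0.0,0.0,-0.01],-1.0],[[0.01,0.0,0.37],[-0.0,0.01,-0.0],-1.0]]
```

Head and cap agree within 1 mm and 0.5°. Descending gently.

Request:
play_rows:
  targets:
    - [[0.01,0,0.37],[0,0,0],-1]
    - [[0.01,0,0.37],[0,0,0],-1]
    - [[0,0,0.38],[0,0,0],-1]
    - [[0.01,0,0.37],[0,0,0],-1]
    - [[0,0,0],[0,0,0],-1]

```text
clock: 13.32
eef_pos: [0.5915, -0.0388, 0.0341]
eef_rot: [-3.139, 0.002, 0.925]
force: [-0.6, -0.7, -5.0]
opening: 0.043
gripper_force: 62.4
```

Request:
play_rows:
  targets:
    - [[0,0,0.15],[0,0,0],-1]
    - [[0,0,0.15],[0,0,0],-1]
    - [[0,0,0.1],[0,0,0],-1]
    - [[0,0,0],[0,0,0],-1]

```text
clock: 13.82
eef_pos: [0.5942, -0.0393, 0.0283]
eef_rot: [3.137, -0.002, 0.925]
force: [-7.1, 1.4, 20.4]
opening: 0.0429
gripper_force: 65.7
```

Request:
play_rows:
  targets:
    - [[-0.03,-0.04,-0.13],[0,0,0],-1]
    - [[0,0,0],[0,0,0],-1]
    - [[0,0,0.1],[0,0,0],-1]
    - [[0,0,0.1],[0,0,0],-1]
    - [[0,0,0],[0,0,0],-1]

```text
clock: 14.45
eef_pos: [0.5941, -0.0399, 0.0272]
eef_rot: [3.134, -0.003, 0.925]
force: [-9.5, -0.4, 30.5]
opening: 0.0428
gripper_force: 66.9
```

Request:
play_rows:
  targets:
    - [[-0.03,-0.04,-0.2],[0,0,0],-1]
    - [[0,0,0],[0,0,0],-1]
    - [[0,0,0],[0,0,0],-1]

```text
clock: 14.82
eef_pos: [0.5925, -0.0397, 0.0289]
eef_rot: [3.137, -0.002, 0.925]
force: [1.5, -3.1, 7.8]
opening: 0.0431
gripper_force: 64.3
```

Run:
```python
from h import *
for i in range(2):
    s=ctrl.observe();m=eyes.camera_model("wrist");p,d=eyes.camera("wrist");print(s["eef_pos"].round(4),s["eef_rot"].round(3),s["force"].round(1));W=fpts(d,m)
    zt=s["eef_pos"][2]+.0636
    k=(np.hypot(W[...,0]-.592,W[...,1]+.04)<.03)&(abs(W[...,2]-zt)<.006)&(p.min(2)>150)
    v,u=np.nonzero(k);h=W[k][:,2].mean();c,t,w=hexfit(fplane(np.c_[u,v],m,h));print("head",h,c,np.degrees(t),w)
    A=np.c_[W[k][:,:2]-c,np.ones(len(v))];print("slope",np.linalg.lstsq(A,W[k][:,2],rcond=None)[0].round(3))
```

```text
[ 0.5925 -0.0397  0.0289] [ 3.137e+00 -2.000e-03  9.250e-01] [ 1.5 -3.1  7.8]
head 0.09228717033822605 [ 0.59139866 -0.03847216] 23.0 [0.04374274239221809, 0.04370779150164653, 0.04307871670705221]
slope [ 0.002 -0.005  0.092]
[ 0.5925 -0.0397  0.0289] [ 3.137e+00 -2.000e-03  9.250e-01] [ 2.3 -1.8  8.6]
head 0.09229663379935638 [ 0.59140582 -0.03846678] 23.0 [0.04373927560099422, 0.04370368538902052, 0.04307462419315122]
slope [ 0.001 -0.006  0.092]
```

Request:
play_rows:
  targets:
    - [[-0.02,0.07,-0.05],[0,0,0],-1]
    - [[0,0,0],[0,0,0],-1]
    - [[0,0,0.1],[0,0,0],-1]
    - [[0,0,0.1],[0,0,0],-1]
    - [[0,0,0],[0,0,0],-1]

```text
clock: 15.55
eef_pos: [0.5934, -0.0403, 0.0276]
eef_rot: [3.137, -0.004, 0.925]
force: [-4.6, 3.7, 27.2]
opening: 0.0432
gripper_force: 66.7
```

Request:
play_rows:
  targets:
    - [[0,-0.03,0],[0,0,0],-1]
    - [[0,0,0],[0,0,0],-1]

```text
clock: 15.8
eef_pos: [0.5934, -0.0402, 0.0276]
eef_rot: [3.135, -0.004, 0.925]
force: [-2.6, 1.4, 26.9]
opening: 0.0431
gripper_force: 66.5
```

Request:
play_rows:
  targets:
    - [[-0.03,0,0],[0,0,0],-1]
    - [[0,0,0],[0,0,0],-1]

```text
clock: 16.05
eef_pos: [0.5934, -0.0402, 0.0276]
eef_rot: [3.136, -0.005, 0.925]
force: [-2.0, 3.4, 25.7]
opening: 0.0427
gripper_force: 66.5
```

Request:
play_rows:
  targets:
    - [[0.06,0,0],[0,0,0],-1]
    - [[0,0,0],[0,0,0],-1]

```text
clock: 16.3
eef_pos: [0.5934, -0.0402, 0.0276]
eef_rot: [3.135, -0.002, 0.925]
force: [-3.6, 0.3, 26.8]
opening: 0.0432
gripper_force: 66.7
```

Lateral position is captured, but the socket is not dropping. I try a small yaw wiggle under a light press.

Request:
play_rows:
  targets:
    - [[-0.03,0,-0.03],[0,0,0.4],-1]
    - [[0,0,0],[0,0,0.4],-1]
    - [[0,0,0],[0,0,0],-1]

```text
clock: 16.68
eef_pos: [0.5934, -0.0399, 0.0278]
eef_rot: [3.136, -0.005, 0.829]
force: [-1.7, 1.9, 21.8]
opening: 0.0432
gripper_force: 65.9
```

Request:
play_rows:
  targets:
    - [[0,0,0],[0,0,-0.8],-1]
    - [[0,0,0],[0,0,-0.8],-1]
    - [[0,0,0],[0,0,0],-1]

```text
clock: 17.05
eef_pos: [0.5933, -0.0403, 0.0279]
eef_rot: [3.135, -0.003, 1.022]
force: [-2.5, 1.5, 23.7]
opening: 0.043
gripper_force: 66.1
```

Run:
```python
from h import *
p,d=eyes.camera("side");m=eyes.camera_model("side");np.savez("pics/side1.npz",p=p,d=d)
c=p[160:250,220:340];cv2.imwrite("pics/s1.png",cv2.resize(c,(800,600),interpolation=2))
```

```text
(no output)
```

View pics/s1.png

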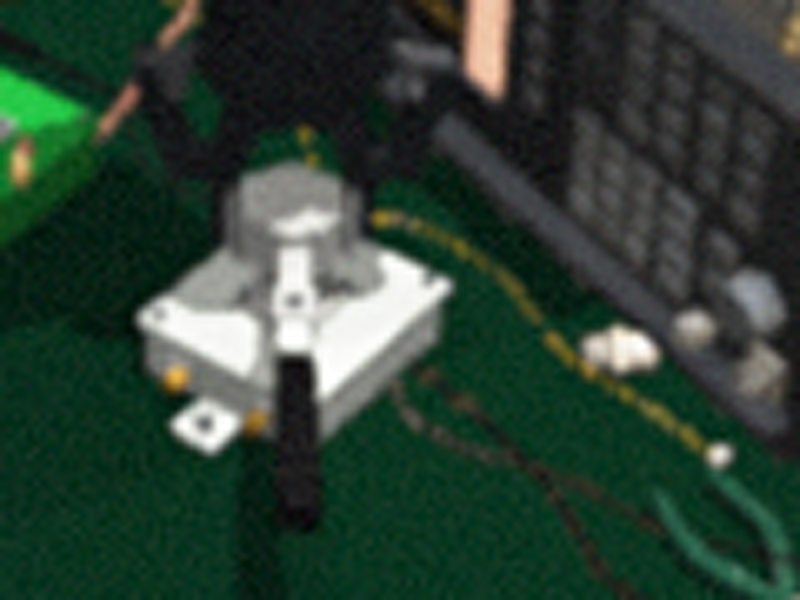

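The side view shows the head (295,200) sitting high on the cap, so the socket has not entered. I recheck the cap angle from the earlier wrist picture.

Run:
```python
from h import *
z=np.load("pics/w1.npz");p,d=z["p"],z["d"];W=fpts(d,z)
for zl,zh in((.062,.072),(.064,.07),(.0655,.07)):
    k=(np.hypot(W[...,0]-.592,W[...,1]+.04)<.03)&(W[...,2]>zl)&(W[...,2]<zh)
    v,u=np.nonzero(k);P=fplane(np.c_[u,v],z,.067)[:,:2]
    c,t,w=hexfit(P);h=cv2.convexHull(np.float32(P))[:,0]
    print(zl,len(v),c.round(4),np.degrees(t),np.round([np.ptp(h@[np.cos(a),np.sin(a)])*1e3 for a in np.radians(range(0,180,10))],1))
    r=np.hypot(*(h-c).T);a=np.degrees(np.arctan2(*(h-c).T[::-1]));o=np.argsort(a);print([(int(x),round(y*1e3,1)) for x,y in zip(a[o],r[o])])
v0,v1,u0,u1=150,195,335,385
cv2.imwrite("pics/w1c.png",cv2.resize(p[v0:v1,u0:u1],(660,594),interpolation=2))
```

```text
0.062 506 [ 0.592  -0.0395] 23.0 [35.2 33.7 32.6 33.5 35.1 36.2 36.1 34.9 32.8 33.3 35.2 36.3 36.2 35.
 32.9 34.3 35.7 36. ]
[(-169, np.float64(16.5)), (-154, np.float64(16.0)), (-126, np.float64(18.2)), (-108, np.float64(16.6)), (-79, np.float64(17.1)), (-74, np.float64(17.4)), (-70, np.float64(17.8)), (-66, np.float64(18.2)), (-54, np.float64(17.0)), (-14, np.float64(17.5)), (2, np.float64(16.3)), (35, np.float64(16.9)), (55, np.float64(18.0)), (78, np.float64(16.1)), (110, np.float64(17.7)), (114, np.float64(18.1)), (170, np.float64(18.5)), (173, np.float64(18.2))]
0.064 485 [ 0.5923 -0.0398] 23.0 [33.9 32.5 31.7 32.8 34.1 34.5 34.3 33.3 32.2 32.5 34.  35.  35.  34.
 32.1 33.2 34.5 34.7]
[(-178, np.float64(16.8)), (-160, np.float64(15.9)), (-144, np.float64(16.0)), (-130, np.float64(17.3)), (-124, np.float64(17.4)), (-109, np.float64(16.5)), (-80, np.float64(16.8)), (-75, np.float64(17.1)), (-71, np.float64(17.4)), (-66, np.float64(17.9)), (-55, np.float64(16.6)), (-13, np.float64(17.2)), (3, np.float64(16.0)), (33, np.float64(16.2)), (47, np.float64(17.2)), (53, np.float64(17.1)), (84, np.float64(16.0)), (116, np.float64(17.3)), (122, np.float64(16.7)), (128, np.float64(16.4)), (168, np.float64(17.6)), (172, np.float64(17.3)), (176, np.float64(17.0))]
0.0655 426 [ 0.5928 -0.0399] 23.0 [32.3 31.1 30.4 31.6 33.1 33.5 33.4 32.3 31.2 32.  33.8 34.6 34.4 33.2
 31.1 31.7 32.6 32.7]
[(-154, np.float64(15.4)), (-128, np.float64(16.6)), (-122, np.float64(16.8)), (-97, np.float64(15.4)), (-68, np.float64(17.6)), (-56, np.float64(16.3)), (-14, np.float64(16.7)), (4, np.float64(15.5)), (29, np.float64(15.3)), (48, np.float64(16.9)), (70, np.float64(15.9)), (109, np.float64(16.6)), (114, np.float64(17.1)), (125, np.float64(16.0)), (161, np.float64(16.0)), (176, np.float64(16.2))]
```

View pics/w1c.png

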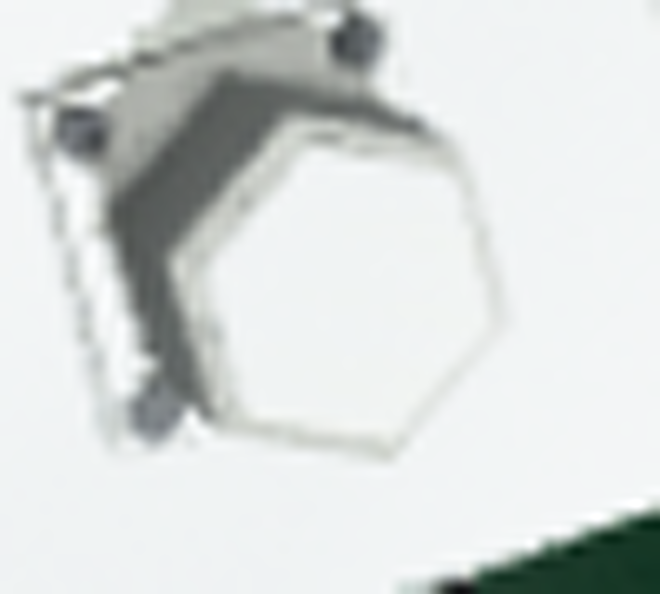

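The crop confirms the hex with vertices at about (300,130), (500,320) and (390,455), so the 23° was right, but my pressing may have turned the loose cap. I back off and look at the cap again from nearby.

Request:
play_rows:
  targets:
    - [[0,0,-0.5],[0,0,0],-1]
    - [[0,0,-0.9],[0,0,0.4],-1]
    - [[-0.3,0,-0.9],[0,0,0.4],-1]
    - [[-0.9,0,-0.3],[0,0,0],-1]
    - [[-0.9,0,0],[0,0,0],-1]
    - [[-0.9,0,0],[0,0,0],-1]
    - [[0,0,0],[0,0,0],-1]
    - [[0,0,0],[0,0,0],-1]

```text
clock: 18.1
eef_pos: [0.5348, -0.1118, 0.1005]
eef_rot: [-3.138, 0.001, 0.925]
force: [0.4, -0.6, -4.2]
opening: 0.0431
gripper_force: 63.1
```

```bash
python3 look.py w5
python3 - <<'E'
from h import *
z=np.load("pics/w5.npz");p,d=z["p"],z["d"];W=fpts(d,z)
o=fray([[0,0]],z)[0];print("cam",o)
for zl in (.061,.064,.0655):
    k=(np.hypot(W[...,0]-.592,W[...,1]+.04)<.03)&(W[...,2]>zl)&(W[...,2]<.075)
    v,u=np.nonzero(k);P=fplane(np.c_[u,v],z,.064)[:,:2];c,t,w=hexfit(P);print("cap",zl,len(v),c.round(4),np.degrees(t),np.round(w,4),W[k][:,2].mean())
    h=cv2.convexHull(np.float32(P))[:,0];r=np.hypot(*(h-c).T);a=np.degrees(np.arctan2(*(h-c).T[::-1]));q=np.argsort(a);print([(int(x),round(float(y)*1e3,1)) for x,y in zip(a[q],r[q])])
s=ctrl.observe();e=s["eef_pos"];zt=e[2]+.0636
k=(np.hypot(W[...,0]-e[0],W[...,1]-e[1])<.03)&(abs(W[...,2]-zt)<.006)&(p.min(2)>150)
v,u=np.nonzero(k);c,t,w=hexfit(fplane(np.c_[u,v],z,W[k][:,2].mean()));print("head",c,e,np.degrees(t),w)
A=np.c_[W[k][:,:2]-c,np.ones(len(v))];print("slope",np.linalg.lstsq(A,W[k][:,2],rcond=None)[0].round(4))
E
```

```text
18.1 [ 0.5348 -0.1118  0.1005] [-3.138e+00  1.000e-03  9.250e-01] 0.04308495786433036
cam [ 0.58072831 -0.0496351   0.27663973]
cap 0.061 1750 [ 0.5934 -0.0406] 29.500000000000004 [0.0326 0.0326 0.0322] 0.06686929970706265
[(-167, 16.9), (-162, 16.6), (-156, 16.4), (-143, 16.4), (-128, 17.1), (-121, 17.9), (-119, 18.0), (-109, 17.2), (-76, 16.7), (-61, 18.1), (-43, 16.6), (-12, 16.5), (0, 17.7), (12, 16.5), (28, 16.0), (56, 18.2), (60, 18.4), (76, 16.7), (116, 18.4), (132, 16.8), (172, 17.4), (179, 18.0)]
cap 0.064 1728 [ 0.5934 -0.0406] 29.500000000000004 [0.0325 0.0326 0.0322] 0.06691015972422666
[(-162, 16.5), (-156, 16.4), (-143, 16.3), (-128, 17.1), (-125, 17.1), (-123, 17.1), (-121, 17.1), (-118, 17.2), (-116, 17.3), (-109, 17.1), (-75, 16.7), (-61, 18.1), (-43, 16.6), (0, 17.7), (23, 16.1), (28, 16.1), (52, 17.5), (58, 18.3), (63, 17.8), (79, 16.3), (116, 18.4), (132, 16.8), (172, 17.3), (179, 17.9)]
cap 0.0655 1543 [ 0.5937 -0.0411] 27.0 [0.031  0.0321 0.0317] 0.06716281665784858
[(-174, 16.4), (-169, 16.0), (-151, 15.4), (-145, 15.6), (-140, 15.9), (-127, 16.9), (-125, 16.9), (-110, 16.8), (-69, 16.5), (-60, 16.7), (-54, 16.9), (-42, 16.1), (1, 16.9), (51, 17.0), (62, 17.2), (82, 16.1), (91, 16.1), (111, 17.4), (114, 17.6), (120, 17.6), (124, 17.1), (159, 16.3), (176, 17.8)]
head [ 0.52780577 -0.11593989] [ 0.53551225 -0.1116304   0.10080353] 25.5 [0.021437463816249336, 0.03892365716843821, 0.03865057446637904]
slope [0.0131 0.0563 0.1645]
```

Run:
```python
from h import *
z=np.load("pics/w5.npz");p,d=z["p"],z["d"];W=fpts(d,z);e=np.array([.5352,-.1117,.1007])
tx=np.array([np.cos(.925),np.sin(.925)]);ty=np.array([tx[1],-tx[0]])
L=np.stack([(W[...,:2]-e[:2])@tx,(W[...,:2]-e[:2])@ty,W[...,2]-e[2]],-1)
k=(abs(L[...,0])<.03)&(abs(L[...,1])<.019)&(abs(L[...,2]-.06)<.02)
print(k.sum());Q=L[k]
for a in np.arange(-.03,.03,.005):
    print(round(a,3),[ (len(q),round(float(np.median(q)),4)) if len(q:=Q[(Q[:,0]>a)&(Q[:,0]<a+.005)&(Q[:,1]>b)&(Q[:,1]<b+.0095)][:,2]) else 0 for b in(-.019,-.0095,0,.0095)])
```

```text
7356
-0.03 [0, (8, 0.0556), (4, 0.0557), 0]
-0.025 [(3, 0.0624), (76, 0.0631), (43, 0.0629), 0]
-0.02 [(66, 0.0631), (145, 0.0632), (140, 0.0631), (36, 0.0627)]
-0.015 [(162, 0.0634), (164, 0.0633), (162, 0.0632), (141, 0.0632)]
-0.01 [(166, 0.0633), (171, 0.0632), (184, 0.0633), (173, 0.0631)]
-0.005 [(184, 0.0633), (168, 0.0633), (182, 0.0633), (181, 0.0631)]
0.0 [(191, 0.0633), (198, 0.0633), (198, 0.0632), (191, 0.063)]
0.005 [(202, 0.0634), (217, 0.0632), (202, 0.0631), (196, 0.0631)]
0.01 [(238, 0.0631), (211, 0.0632), (206, 0.0632), (342, 0.0625)]
0.015 [(449, 0.0561), (238, 0.0632), (321, 0.0627), (287, 0.0547)]
0.02 [(27, 0.0504), (524, 0.0566), (356, 0.0553), 0]
0.025 [0, (3, 0.0585), 0, 0]
```

Run:
```python
from h import *
z=np.load("pics/w5.npz");p,d=z["p"],z["d"];W=fpts(d,z);e=np.array([.5352,-.1117,.1007])
k=(np.hypot(W[...,0]-e[0],W[...,1]-e[1])<.029)&(abs(W[...,2]-e[2]-.0632)<.0022)
v,u=np.nonzero(k);P=fplane(np.c_[u,v],z,e[2]+.0632)
tx=np.array([np.cos(.925),np.sin(.925)]);ty=np.array([tx[1],-tx[0]])
c,t,w=hexfit(P);print(c,np.degrees(t),w,"local",(c-e[:2])@tx,(c-e[:2])@ty)
Q=np.c_[(P[:,:2]-e[:2])@tx,(P[:,:2]-e[:2])@ty];print(Q.min(0),Q.max(0))
for b in np.arange(-.02,.021,.005):
    q=Q[abs(Q[:,1]-b)<.001][:,0];print(round(b,3),q.min().round(4),q.max().round(4),((q.min()+q.max())/2).round(4))
```

```text
[ 0.53504258 -0.11109939] 23.5 [0.04485486837488295, 0.04491145708651549, 0.05477598623995561] local 0.000384916202732451 -0.00048718761756793194
[-0.02401127 -0.02757413] [0.02603515 0.02720855]
-0.02 -0.0146 0.0154 0.0004
-0.015 -0.017 0.018 0.0005
-0.01 -0.0201 0.0209 0.0004
-0.005 -0.0227 0.0242 0.0008
0.0 -0.024 0.0256 0.0008
0.005 -0.0213 0.0223 0.0005
0.01 -0.0181 0.0195 0.0007
0.015 -0.0151 0.0165 0.0007
0.02 -0.0128 0.0139 0.0006
```

The cap is now clear from nearly overhead: (0.5934,-0.0406), angle 29.5°. The head sits about (+0.6,-1.3) mm off the TCP in tool axes, so the new TCP target is (0.5942,-0.0418) at yaw 1.038.

```bash
python3 plan.py 0.5942 -0.0418 0.055 1.038 -1 5
```

```text
[[[0.61,0.03,0.3],[-0.0,0.0,-0.19],-1.0],[[0.61,0.05,0.31],[-0.01,0.0,-0.19],-1.0],[[0.6,0.06,0.3],[-0.0,0.0,-0.19],-1.0],[[0.6,0.07,0.31],[-0.01,0.0,-0.18],-1.0],[[0.61,0.09,0.3],[-0.0,0.01,-0.19],-1.0]]
```

Request:
play_rows:
  targets:
    - [[0.61,0.03,0.3],[0,0,-0.19],-1]
    - [[0.61,0.05,0.31],[0,0,-0.19],-1]
    - [[0.6,0.06,0.3],[0,0,-0.19],-1]
    - [[0.6,0.07,0.31],[0,0,-0.18],-1]
    - [[0.61,0.09,0.3],[0,0,-0.19],-1]
    - [[0,0,0],[0,0,0],-1]
    - [[0,0,0],[0,0,0],-1]
    - [[0,0,0],[0,0,0],-1]

```text
clock: 19.15
eef_pos: [0.5952, -0.0427, 0.0566]
eef_rot: [3.141, 0.0, 1.037]
force: [-0.5, 0.6, -4.9]
opening: 0.0431
gripper_force: 62.9
```

```bash
python3 plan.py 0.5942 -0.0418 0.034 1.038 -1 3
```

```text
[[[0.0,-0.01,0.25],[0.0,0.0,-0.0],-1.0],[[0.0,-0.02,0.25],[0.0,0.0,-0.0],-1.0],[[0.01,-0.01,0.25],[0.0,0.0,-0.01],-1.0]]
```

Request:
play_rows:
  targets:
    - [[0,-0.01,0.25],[0,0,0],-1]
    - [[0,-0.02,0.25],[0,0,0],-1]
    - [[0.01,-0.01,0.25],[0,0,-0.01],-1]
    - [[0,0,0],[0,0,0],-1]
    - [[0,0,0],[0,0,0],-1]

```text
clock: 19.77
eef_pos: [0.5945, -0.0414, 0.0337]
eef_rot: [-3.142, 0.0, 1.039]
force: [-0.4, 0.2, -4.6]
opening: 0.0431
gripper_force: 63.0
```

Request:
play_rows:
  targets:
    - [[0,0,0.1],[0,0,0],-1]
    - [[0,0,0.1],[0,0,0],-1]
    - [[0,0,0.1],[0,0,0],-1]
    - [[0,0,0],[0,0,0],-1]

```text
clock: 20.27
eef_pos: [0.5941, -0.0414, 0.0244]
eef_rot: [-3.141, 0.0, 1.039]
force: [-0.5, 0.9, -5.4]
opening: 0.0435
gripper_force: 63.0
```

It's entering without force, so I continue down to z≈0.010.

Request:
play_rows:
  targets:
    - [[0,0,0.12],[0,0,0],-1]
    - [[0,0,0.12],[0,0,0],-1]
    - [[0,0,0.12],[0,0,0],-1]
    - [[0,0,0.08],[0,0,0],-1]
    - [[0,0,0],[0,0,0],-1]

```text
clock: 20.9
eef_pos: [0.5942, -0.0414, 0.0113]
eef_rot: [-3.141, 0.0, 1.039]
force: [0.3, -0.0, -5.5]
opening: 0.043
gripper_force: 63.1
```

Request:
play_rows:
  targets:
    - [[0,0,0.05],[0,0,0],-1]
    - [[0,0,0.04],[0,0,0],-1]
    - [[0,0,0],[0,0,0],-1]

```text
clock: 21.28
eef_pos: [0.5948, -0.0414, 0.0098]
eef_rot: [3.141, -0.0, 1.039]
force: [-1.9, -0.3, 2.1]
opening: 0.0428
gripper_force: 63.9
```

The socket is home (z 0.0098, expected 0.0094) with light contact. I release and lift.

Request:
play_rows:
  targets:
    - [[0,0,0],[0,0,0],-1]
    - [[0,0,0],[0,0,0],1]
    - [[0,0,0],[0,0,0],1]
    - [[0,0,0],[0,0,0],1]
    - [[0,0,0],[0,0,0],1]
    - [[0,0,-0.5],[0,0,0],1]
    - [[0,0,-0.9],[0,0,0],1]
    - [[0,0,-0.9],[0,0,0],1]

```text
clock: 22.28
eef_pos: [0.5947, -0.0414, 0.0796]
eef_rot: [3.141, -0.0, 1.039]
force: [-0.1, -0.2, 0.2]
opening: 0.0854
gripper_force: 0.0
```

Request:
play_rows:
  targets:
    - [[0,0,-0.9],[0,0,0],1]
    - [[-0.9,0,0],[0,0,0],1]
    - [[-0.9,0,0],[0,0,0],1]
    - [[0,0,0],[0,0,0],1]

```text
clock: 22.78
eef_pos: [0.5665, -0.0891, 0.1061]
eef_rot: [3.141, -0.0, 1.037]
force: [-0.7, -0.1, -0.2]
opening: 0.0852
gripper_force: 0.0
```

```bash
python3 look.py w6
python3 - <<'E'
from h import *
z=np.load("pics/w6.npz");p,d=z["p"],z["d"];W=fpts(d,z)
k=(np.hypot(W[...,0]-.593,W[...,1]+.04)<.032)&(abs(W[...,2]-.073)<.006)
v,u=np.nonzero(k);c,t,w=hexfit(fplane(np.c_[u,v],z,.073));print("head",len(v),np.median(W[k][:,2]),c,np.degrees(t),w)
A=np.c_[W[k][:,:2]-c,np.ones(len(v))];print("slope",np.linalg.lstsq(A,W[k][:,2],rcond=None)[0].round(4))
k=(p.max(2)<70)&(W[...,2]>.045)&(W[...,2]<.08)&(np.hypot(W[...,0]-.593,W[...,1]+.04)<.19)
Q=W[k]; print("grip",k.sum(), Q.mean(0) if len(Q) else "")
E
python3 plan.py 0.545 -0.192 0.09 -0.532 -1
```

```text
22.775 [ 0.5665 -0.0891  0.1061] [ 3.141 -0.     1.037] 0.08521723208027603
head 3287 0.07313988738089208 [ 0.5934948  -0.04090186] 29.500000000000004 [0.04420658215459633, 0.04387564279616134, 0.04378494875120764]
slope [0.0003 0.0002 0.0731]
grip 5103 [ 0.66303354 -0.10240462  0.06492548]
[[[-0.24,0.08,0.04],[0.0,-0.0,0.93],-1.0],[[-0.23,0.11,0.04],[0.0,-0.0,0.93],-1.0],[[-0.22,0.13,0.04],[-0.0,-0.0,0.94],-1.0],[[-0.2,0.15,0.04],[-0.0,-0.0,0.93],-1.0],[[-0.18,0.18,0.04],[-0.0,-0.0,0.94],-1.0],[[-0.16,0.19,0.04],[-0.0,-0.0,0.93],-1.0],[[-0.14,0.21,0.04],[-0.0,-0.0,0.94],-1.0],[[-0.11,0.23,0.04],[-0.0,-0.0,0.93],-1.0]]
[[[-0.09,0.24,0.04],[-0.0,-0.0,0.94],-1.0],[[-0.06,0.24,0.03],[-0.0,-0.0,0.93],-1.0],[[-0.03,0.25,0.04],[-0.0,-0.0,0.94],-1.0],[[-0.0,0.25,0.03],[-0.0,-0.0,0.93],-1.0],[[0.02,0.25,0.04],[-0.0,-0.0,0.94],-1.0],[[0.05,0.25,0.03],[-0.01,-0.01,0.93],-1.0]]
```

The wrench is seated and level (head top 0.0731, handle at -120.5°). Now I move behind the handle with fingers shut.

Request:
play_rows:
  targets:
    - [[-0.24,0.08,0.04],[0,0,0.93],-1]
    - [[-0.23,0.11,0.04],[0,0,0.93],-1]
    - [[-0.22,0.13,0.04],[0,0,0.94],-1]
    - [[-0.2,0.15,0.04],[0,0,0.93],-1]
    - [[-0.18,0.18,0.04],[0,0,0.94],-1]
    - [[-0.16,0.19,0.04],[0,0,0.93],-1]
    - [[-0.14,0.21,0.04],[0,0,0.94],-1]
    - [[-0.11,0.23,0.04],[0,0,0.93],-1]

```text
clock: 23.82
eef_pos: [0.5554, -0.1467, 0.0957]
eef_rot: [-3.141, -0.001, 0.14]
force: [0.2, -0.1, 0.4]
opening: -0.0002
gripper_force: 0.0
```

Request:
play_rows:
  targets:
    - [[-0.09,0.24,0.04],[0,0,0.94],-1]
    - [[-0.06,0.24,0.03],[0,0,0.93],-1]
    - [[-0.03,0.25,0.04],[0,0,0.94],-1]
    - [[0,0.25,0.03],[0,0,0.93],-1]
    - [[0.02,0.25,0.04],[0,0,0.94],-1]
    - [[0.05,0.25,0.03],[0,0,0.93],-1]
    - [[0,0,0],[0,0,0],-1]
    - [[0,0,0],[0,0,0],-1]

```text
clock: 24.82
eef_pos: [0.5261, -0.2359, 0.0891]
eef_rot: [-3.098, 0.003, -0.448]
force: [0.6, -0.3, -0.3]
opening: -0.0001
gripper_force: 0.0
```

```bash
python3 plan.py 0.545 -0.192 0.009 -0.532 -1 4
python3 - <<'E'
from h import *
p,d=eyes.camera("top");m=eyes.camera_model("top");W=pts("top",d,m)
k=(p.max(2)<75)&(W[...,2]>.05)&(W[...,2]<.09)&(np.hypot(W[...,0]-.593,W[...,1]+.04)<.19)&(W[...,0]<.59)
print(k.sum(),np.round(W[k].mean(0),3), cv2.fitLine(np.float32(W[k][:,:2]),2,0,.01,.01).ravel())
E
```

```text
[[[-0.01,-0.37,0.68],[-0.09,0.01,0.18],-1.0],[[-0.02,-0.37,0.68],[-0.09,0.01,0.17],-1.0],[[-0.04,-0.38,0.68],[-0.09,0.01,0.18],-1.0],[[-0.04,-0.39,0.67],[-0.09,0.01,0.17],-1.0]]
196 [ 0.524 -0.155  0.066] [ 0.4956749   0.86850816  0.52443165 -0.1546115 ]
```

```bash
python3 -c "
from h import *
s=ctrl.observe();print(s['joint_positions'].round(3),s['eef_pos'],s['eef_rot'],s['qvel'].round(3))"
```

```text
[-0.448  0.414 -0.204  0.956  0.043  3.141] [ 0.52604123 -0.23558525  0.08911418] [-3.09814012e+00  2.79850070e-03 -4.46882001e-01] [ 0.008 -0.002 -0.003 -0.003 -0.003  0.   ]
```

q6 hit its limit (q6 = q1 − yaw + π). I use the half-turned pose, yaw 2.61, instead.

```bash
python3 plan.py 0.545 -0.192 0.085 2.61 -1 26
```

```text
[[[-0.0,-0.06,0.01],[-0.0,-0.02,-0.98],-1.0],[[0.0,-0.06,0.01],[-0.0,-0.02,-0.98],-1.0],[[0.01,-0.06,0.01],[-0.0,-0.02,-0.98],-1.0],[[0.02,-0.06,0.01],[-0.0,-0.02,-0.98],-1.0],[[0.03,-0.05,0.01],[-0.0,-0.02,-0.98],-1.0],[[0.03,-0.05,0.01],[-0.0,-0.02,-0.98],-1.0],[[0.04,-0.05,0.01],[-0.0,-0.02,-0.98],-1.0],[[0.04,-0.04,0.01],[-0.0,-0.02,-0.98],-1.0]]
[[[0.05,-0.04,0.01],[-0.0,-0.02,-0.98],-1.0],[[0.05,-0.03,0.01],[-0.0,-0.02,-0.98],-1.0],[[0.06,-0.03,0.01],[-0.0,-0.02,-0.98],-1.0],[[0.06,-0.02,0.01],[-0.0,-0.02,-0.98],-1.0],[[0.06,-0.01,0.0],[-0.0,-0.02,-0.98],-1.0],[[0.06,-0.0,0.01],[-0.0,-0.02,-0.98],-1.0],[[0.06,0.0,0.0],[-0.0,-0.02,-0.98],-1.0],[[0.06,0.01,0.0],[-0.0,-0.02,-0.98],-1.0]]
[[[0.06,0.02,0.01],[-0.0,-0.02,-0.98],-1.0],[[0.06,0.02,0.0],[-0.0,-0.03,-0.98],-1.0],[[0.05,0.03,0.0],[-0.0,-0.02,-0.98],-1.0],[[0.05,0.04,0.01],[-0.0,-0.03,-0.98],-1.0],[[0.04,0.04,0.0],[-0.0,-0.02,-0.98],-1.0],[[0.04,0.04,0.01],[-0.0,-0.03,-0.98],-1.0],[[0.03,0.05,0.0],[-0.0,-0.02,-0.98],-1.0],[[0.03,0.05,0.01],[-0.0,-0.03,-0.98],-1.0]]
[[[0.02,0.06,0.0],[-0.0,-0.02,-0.97],-1.0],[[0.02,0.06,0.01],[-0.0,-0.03,-0.98],-1.0]]
```

Request:
play_rows:
  targets:
    - [[0,-0.06,0],[0,-0.02,-0.98],-1]
    - [[0,-0.06,0],[0,-0.02,-0.98],-1]
    - [[0.01,-0.06,0],[0,-0.02,-0.98],-1]
    - [[0.02,-0.06,0],[0,-0.02,-0.98],-1]
    - [[0.03,-0.05,0],[0,-0.02,-0.98],-1]
    - [[0.03,-0.05,0],[0,-0.02,-0.98],-1]
    - [[0.04,-0.05,0],[0,-0.02,-0.98],-1]
    - [[0.04,-0.04,0],[0,-0.02,-0.98],-1]

```text
clock: 25.88
eef_pos: [0.5318, -0.2218, 0.0896]
eef_rot: [-3.105, -0.017, 0.499]
force: [-0.3, 0.4, 0.5]
opening: 0.0001
gripper_force: 0.0
```

Request:
play_rows:
  targets:
    - [[0.05,-0.04,0],[0,-0.02,-0.98],-1]
    - [[0.05,-0.03,0],[0,-0.02,-0.98],-1]
    - [[0.06,-0.03,0],[0,-0.02,-0.98],-1]
    - [[0.06,-0.02,0],[0,-0.02,-0.98],-1]
    - [[0.06,-0.01,0],[0,-0.02,-0.98],-1]
    - [[0.06,0,0],[0,-0.02,-0.98],-1]
    - [[0.06,0,0],[0,-0.02,-0.98],-1]
    - [[0.06,0.01,0],[0,-0.02,-0.98],-1]

```text
clock: 26.88
eef_pos: [0.5378, -0.2083, 0.09]
eef_rot: [-3.125, -0.023, 1.44]
force: [-1.0, -0.1, -0.2]
opening: -0.0
gripper_force: 0.0
```

Request:
play_rows:
  targets:
    - [[0.06,0.02,0],[0,-0.02,-0.98],-1]
    - [[0.06,0.02,0],[0,-0.02,-0.98],-1]
    - [[0.05,0.03,0],[0,-0.02,-0.98],-1]
    - [[0.05,0.04,0],[0,-0.02,-0.98],-1]
    - [[0.04,0.04,0],[0,-0.02,-0.98],-1]
    - [[0.04,0.04,0],[0,-0.02,-0.98],-1]
    - [[0.03,0.05,0],[0,-0.02,-0.98],-1]
    - [[0.03,0.05,0],[0,-0.02,-0.98],-1]

```text
clock: 27.88
eef_pos: [0.5435, -0.1951, 0.0902]
eef_rot: [3.141, -0.01, 2.381]
force: [0.1, 0.1, 0.3]
opening: 0.0001
gripper_force: 0.0
```

Request:
play_rows:
  targets:
    - [[0.02,0.06,0],[0,-0.02,-0.98],-1]
    - [[0.02,0.06,0],[0,-0.02,-0.98],-1]
    - [[0,0,0],[0,0,0],-1]
    - [[0,0,0],[0,0,0],-1]

```text
clock: 28.38
eef_pos: [0.5446, -0.1925, 0.0902]
eef_rot: [3.14, -0.005, 2.609]
force: [0.4, 0.4, -0.6]
opening: 0.0004
gripper_force: 0.0
```

```bash
python3 plan.py 0.545 -0.192 0.009 2.61 -1 4
```

```text
[[[-0.0,0.0,0.68],[0.0,-0.01,-0.0],-1.0],[[-0.0,0.0,0.68],[0.01,-0.01,-0.0],-1.0],[[-0.01,0.01,0.67],[0.0,-0.01,-0.0],-1.0],[[-0.0,0.01,0.68],[0.01,-0.01,-0.0],-1.0]]
```

Request:
play_rows:
  targets:
    - [[0,0,0.68],[0,-0.01,0],-1]
    - [[0,0,0.68],[0,-0.01,0],-1]
    - [[0,0,0.67],[0.01,-0.01,0],-1]
    - [[0,0,0.68],[0.01,-0.01,0],-1]
    - [[0.17,0,0],[0,0,0],-1]
    - [[0.17,0,0],[0,0,0],-1]
    - [[0,0,0],[0,0,0],-1]

```text
clock: 29.25
eef_pos: [0.5355, -0.1876, 0.0098]
eef_rot: [-3.141, 0.001, 2.61]
force: [-0.5, 0.1, -0.4]
opening: -0.0004
gripper_force: 0.0
```

Request:
play_rows:
  targets:
    - [[0.27,-0.03,0],[0,0,0.43],-1]
    - [[0.27,-0.03,0],[0,0,0.43],-1]
    - [[0.27,-0.03,0],[0,0,0.43],-1]
    - [[0,0,0],[0,0,0],-1]

```text
clock: 29.75
eef_pos: [0.5139, -0.1767, 0.0096]
eef_rot: [-3.141, 0.001, 2.456]
force: [0.3, -0.3, 0.5]
opening: -0.0002
gripper_force: 0.0
```

```bash
cat > st.py <<'E'
from h import *
s=ctrl.observe();e=s["eef_pos"];y=s["eef_rot"][2];c=np.array([.594,-.0412])
tx=np.array([np.cos(y),np.sin(y)]);ty=np.array([tx[1],-tx[0]]);r=e[:2]-c
p,d=eyes.camera("top");m=eyes.camera_model("top");W=pts("top",d,m)
g=(p.min(2)>130)&(abs(W[...,2]-.062)<.02)&(W[...,2]>.045)&(np.hypot(W[...,0]-.593,W[...,1]+.04)<.085)&(np.hypot(W[...,0]-.593,W[...,1]+.04)>.028)
h=np.degrees(np.arctan2(np.median(W[g][:,1])+.0408,np.median(W[g][:,0])-.5934)) if g.sum()>8 else None
print("t",s["clock"],"tang F",s["force"][:2]@tx,"F",s["force"].round(1),"radius",-(r@ty),"tool angle",np.degrees(np.arctan2(-ty[1],-ty[0])),"pos angle",np.degrees(np.arctan2(r[1],r[0])),"shank angle",h,g.sum())
E
python3 st.py
```

```text
t 29.75 tang F -0.3676192902072936 F [ 0.3 -0.3  0.5] radius 0.15556285368544515 tool angle -129.30702441960477 pos angle -120.59694157979804 shank angle -129.1446709041265 99
```

Contact made and the handle is following. Continuing within the guaranteed-free range.

Request:
play_rows:
  targets:
    - [[0.27,-0.03,0],[0,0,0.43],-1]
    - [[0.27,-0.03,0],[0,0,0.43],-1]
    - [[0.27,-0.03,0],[0,0,0.43],-1]
    - [[0.2,-0.02,0],[0,0,0.32],-1]
    - [[0,0,0],[0,0,0],-1]

```text
clock: 30.42
eef_pos: [0.4898, -0.1583, 0.0092]
eef_rot: [-3.141, 0.001, 2.263]
force: [1.0, 0.3, -0.0]
opening: 0.0002
gripper_force: 0.0
```

```bash
python3 st.py
```

```text
t 30.425 tang F -0.3961120587215521 F [ 1.   0.3 -0. ] radius 0.1549452483969252 tool angle -140.34147259653517 pos angle -131.65732306854878 shank angle -141.376676559394 99
```

Request:
play_rows:
  targets:
    - [[0.15,-0.015,0],[0,0,0.24],-1]
    - [[0.15,-0.015,0],[0,0,0.24],-1]
    - [[0,0,0],[0,0,0],-1]

```text
clock: 30.85
eef_pos: [0.4827, -0.1514, 0.0087]
eef_rot: [-3.141, -0.0, 2.204]
force: [-1.0, 0.9, 1.0]
opening: 0.0004
gripper_force: 0.0
```

Request:
play_rows:
  targets:
    - [[0.15,-0.015,0],[0,0,0.24],-1]
    - [[0.15,-0.015,0],[0,0,0.24],-1]
    - [[0,0,0],[0,0,0],-1]

```text
clock: 31.22
eef_pos: [0.4765, -0.1444, 0.0087]
eef_rot: [-3.141, -0.001, 2.147]
force: [-0.5, -0.5, -0.2]
opening: 0.0003
gripper_force: 0.0
```

Request:
play_rows:
  targets:
    - [[0.15,-0.015,0],[0,0,0.24],-1]
    - [[0.15,-0.015,0],[0,0,0.24],-1]
    - [[0,0,0],[0,0,0],-1]

```text
clock: 31.6
eef_pos: [0.4711, -0.1373, 0.0087]
eef_rot: [-3.141, -0.001, 2.089]
force: [0.0, 0.9, 0.3]
opening: 0.0004
gripper_force: 0.0
```

Request:
play_rows:
  targets:
    - [[0.15,-0.015,0],[0,0,0.24],-1]
    - [[0.15,-0.015,0],[0,0,0.24],-1]
    - [[0,0,0],[0,0,0],-1]

```text
clock: 31.98
eef_pos: [0.466, -0.1299, 0.0087]
eef_rot: [-3.141, -0.0, 2.032]
force: [0.3, -0.0, -0.3]
opening: -0.0003
gripper_force: 0.0
```

```bash
python3 st.py
```

```text
t 31.975 tang F -0.17297902182726865 F [ 0.3 -0.  -0.3] radius 0.15407223682914845 tool angle -153.60163012767495 pos angle -145.28452364124578 shank angle -155.86024875406716 96
```

Request:
play_rows:
  targets:
    - [[0.15,-0.015,0],[0,0,0.24],-1]
    - [[0.15,-0.015,0],[0,0,0.24],-1]
    - [[0,0,0],[0,0,0],-1]

```text
clock: 32.4
eef_pos: [0.4613, -0.1221, 0.0088]
eef_rot: [-3.141, -0.0, 1.974]
force: [-0.9, 0.6, 0.8]
opening: 0.0001
gripper_force: 0.0
```

Request:
play_rows:
  targets:
    - [[0.15,-0.015,0],[0,0,0.24],-1]
    - [[0.15,-0.015,0],[0,0,0.24],-1]
    - [[0,0,0],[0,0,0],-1]

```text
clock: 32.78
eef_pos: [0.4571, -0.1141, 0.0088]
eef_rot: [-3.141, -0.0, 1.916]
force: [1.2, -0.3, 0.3]
opening: -0.0002
gripper_force: 0.0
```

Request:
play_rows:
  targets:
    - [[0.15,-0.015,0],[0,0,0.24],-1]
    - [[0.15,-0.015,0],[0,0,0.24],-1]
    - [[0,0,0],[0,0,0],-1]

```text
clock: 33.15
eef_pos: [0.4534, -0.1059, 0.0087]
eef_rot: [-3.141, -0.0, 1.859]
force: [0.4, -0.1, -0.4]
opening: 0.0002
gripper_force: 0.0
```

Request:
play_rows:
  targets:
    - [[0.15,-0.015,0],[0,0,0.24],-1]
    - [[0.15,-0.015,0],[0,0,0.24],-1]
    - [[0,0,0],[0,0,0],-1]

```text
clock: 33.52
eef_pos: [0.4503, -0.0981, 0.0089]
eef_rot: [-3.141, 0.001, 1.801]
force: [-0.8, -1.7, -0.6]
opening: -0.0002
gripper_force: 1.0
```

```bash
python3 st.py
```

```text
t 33.525 tang F -1.435547657886458 F [-0.8 -1.7 -0.6] radius 0.15285038215291055 tool angle -166.81237451075683 pos angle -158.40700091797075 shank angle -168.08671763987576 98
```

Resistance may be starting, so I take smaller steps.

Request:
play_rows:
  targets:
    - [[0.13,-0.01,0],[0,0,0.21],-1]
    - [[0,0,0],[0,0,0],-1]

```text
clock: 33.83
eef_pos: [0.4492, -0.095, 0.0088]
eef_rot: [-3.141, 0.002, 1.775]
force: [-1.0, -5.1, 0.6]
opening: 0.0001
gripper_force: 2.4
```

Request:
play_rows:
  targets:
    - [[0.1,-0.01,0],[0,0,0.16],-1]
    - [[0,0,0],[0,0,0],-1]

```text
clock: 34.08
eef_pos: [0.4483, -0.0929, 0.0089]
eef_rot: [-3.14, 0.004, 1.755]
force: [-0.3, -7.3, 1.3]
opening: -0.0
gripper_force: 3.5
```

```bash
python3 st.py
```

```text
t 34.075 tang F -7.145956904095828 F [-0.3 -7.3  1.3] radius 0.15273959405550536 tool angle -169.41972771590406 pos angle -160.4749824588643 shank angle -170.39250684223987 97
```

The break threshold is about reached (7.1 N). Stepping on to see the plateau.

Request:
play_rows:
  targets:
    - [[0.12,-0.01,0],[0,0,0.19],-1]
    - [[0,0,0],[0,0,0],-1]

```text
clock: 34.38
eef_pos: [0.447, -0.0894, 0.0088]
eef_rot: [-3.14, 0.004, 1.733]
force: [-0.9, -7.0, 0.1]
opening: -0.0002
gripper_force: 3.6
```

Request:
play_rows:
  targets:
    - [[0.1,-0.01,0],[0,0,0.16],-1]
    - [[0,0,0],[0,0,0],-1]

```text
clock: 34.62
eef_pos: [0.4461, -0.0867, 0.0088]
eef_rot: [-3.14, 0.004, 1.713]
force: [-1.5, -7.2, 0.7]
opening: -0.0001
gripper_force: 3.8
```

```bash
python3 st.py
```

```text
t 34.625 tang F -6.928801323266613 F [-1.5 -7.2  0.7] radius 0.15288672737213227 tool angle -171.83980841257616 pos angle -162.90577530346172 shank angle -170.71315902531867 96
```

Request:
play_rows:
  targets:
    - [[0.1,-0.01,0],[0,0,0.16],-1]
    - [[0,0,0],[0,0,0],-1]

```text
clock: 34.92
eef_pos: [0.4452, -0.0839, 0.0088]
eef_rot: [-3.139, 0.004, 1.694]
force: [-1.3, -8.2, 0.9]
opening: -0.0
gripper_force: 4.0
```

```bash
python3 st.py
```

```text
t 34.925 tang F -7.93027753658862 F [-1.3 -8.2  0.9] radius 0.15288321488374076 tool angle -172.94702634648172 pos angle -163.99588013731886 shank angle -170.8507889050512 97
```

Request:
play_rows:
  targets:
    - [[0.05,0,0],[0,0,0.08],-1]
    - [[0,0,0],[0,0,0],-1]

```text
clock: 35.22
eef_pos: [0.4448, -0.0825, 0.0087]
eef_rot: [-3.139, 0.004, 1.684]
force: [-1.8, -9.5, 0.1]
opening: -0.0001
gripper_force: 4.0
```

Force is rising past the plateau, so the joint has fully given. I stop and back off.

Request:
play_rows:
  targets:
    - [[-0.2,0,0],[0,0,0],-1]
    - [[-0.3,0,0],[0,0,0],-1]
    - [[-0.4,0,0],[0,0,0],-1]
    - [[-0.6,0,0],[0,0,0],-1]
    - [[-0.6,0,0],[0,0,0],-1]
    - [[0,0,-0.8],[0,0,0],-1]
    - [[0,0,-0.8],[0,0,0],-1]
    - [[0,0,-0.8],[0,0,0],-1]

```text
clock: 36.22
eef_pos: [0.4526, -0.1439, 0.0813]
eef_rot: [-3.141, -0.0, 1.685]
force: [-0.3, 0.2, 0.3]
opening: -0.0003
gripper_force: 0.0
```

Request:
play_rows:
  targets:
    - [[0,0,-0.8],[0,0,0],-1]
    - [[0,0,0],[0,0,0],-1]
    - [[0,0,0],[0,0,0],-1]

```text
clock: 36.6
eef_pos: [0.4524, -0.1433, 0.104]
eef_rot: [-3.14, -0.0, 1.685]
force: [-0.2, -0.2, 0.5]
opening: -0.0001
gripper_force: 0.0
```

```bash
python3 st.py
python3 - <<'E'
from h import *
p,d=eyes.camera("side");p2,d2=eyes.camera("top");m=eyes.camera_model("top");W=pts("top",d2,m)
R2=np.hypot(W[...,0]-.5934,W[...,1]+.0408)
k=(R2<.025)&(W[...,2]>.06);print("head z",np.median(W[k][:,2]),W[k].mean(0).round(4))
A=np.c_[W[k][:,:2]-[.5934,-.0408],np.ones(k.sum())];print("slope",np.linalg.lstsq(A,W[k][:,2],rcond=None)[0].round(3))
k=(R2>.088)&(R2<.182)&(W[...,2]>.05)&(W[...,2]<.085)&(p2.max(2)<80)&(W[...,0]<.52)
Q=W[k];print("grip",k.sum(),Q.mean(0).round(3),np.degrees(np.arctan2(Q[:,1].mean()+.0408,Q[:,0].mean()-.5934)),cv2.fitLine(np.float32(Q[:,:2]),2,0,.01,.01).ravel())
a=cv2.resize(p[150:260,200:330],(520,440),interpolation=2);b=cv2.resize(p2[130:220,215:290],(275,330),interpolation=2)
o=np.zeros((440,795,3),np.uint8);o[:,:520]=a;o[:330,520:]=b;cv2.imwrite("pics/fin.png",o)
E
```

```text
t 36.6 tang F -0.2177219906365618 F [-0.2 -0.2  0.5] radius 0.15237611599961756 tool angle -173.43836531112706 pos angle -144.2054140584919 shank angle -168.1243390802718 100
head z 0.07388483515707728 [ 0.5928 -0.0385  0.0735]
slope [0.045 0.01  0.073]
grip 187 [ 0.462 -0.071  0.067] -167.12421783393216 [ 0.9682241   0.25008407  0.461667   -0.07091229]
```

View pics/fin.png

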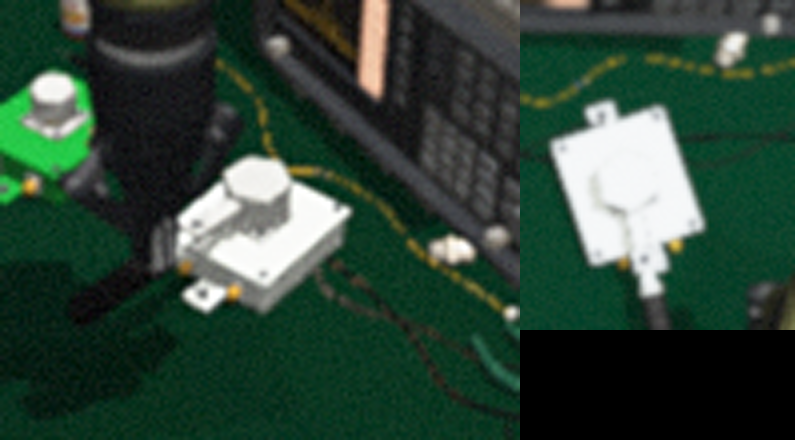

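The final picture shows the wrench seated on the white box at (255,190), straight and clear of the gripper. The adapter (450,250) is undisturbed. Handing in.

```bash
python3 -c "
from h import *
print(order.job_done())"
```

```text
the job is handed in; nothing more can be done
None
```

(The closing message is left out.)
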